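Load two device bodies into the sloped spring nests of a test station

TASK

Load the two black device bodies from the blue tray into the sloped orange nests, each into the nest of its own shape: tail with the gold contacts against the black spring jaw, nose up the slope against the white stop, top face outward. Push the spring jaw back with the body to get it in, and see that each body is fully home, flat on the grey insert and clamped square between jaw and stop. Leave the bottle, the screwdriver, the white adapter and the tape ring where they are.

Things in the scene. Friction and masses are not known exactly. Their poses are not given: they have to be found in the camera images.
- round_body: black plastic device body, 130 mm long, 40 mm wide, 26 mm high, about 0.2 kg, lying flat in the blue tray, its nose end a full half circle (radius 20 mm). Origin: centre of its underside; x points to the nose end (with the round green lamp), z up out of the top face; the other end is the flat tail with two gold contacts.
- square_body: black plastic device body, 110 mm long, 50 mm wide, 26 mm high, about 0.2 kg, lying flat in the blue tray, its nose end square. Origin: centre of its underside; x points to the nose end (with the round green lamp), z up out of the top face; the other end is the flat tail with two gold contacts.
- round_nose (a point): foremost point of the round-nosed body, 65 mm ahead of its origin, 13 mm above its underside
- square_nose (a point): middle of the square nose face, 55 mm ahead of its origin, 13 mm above its underside
- round_nest: orange board sloping 34 deg, low end to the robot, with a grey insert set up to 14 mm up or down the slope (not reported). Origin 92 mm above the table, where a home body has its origin if the insert is set midway. x up the slope, z square off the insert. Stop: white V bars 14 mm high, nose tip 65 mm up. Rails 14 mm high near nose and tail, 2 mm play; middle 50 mm free for fingers
- square_nest: orange board sloping 26 deg, low end to the robot, with a grey insert set up to 14 mm up or down the slope (not reported). Origin 75 mm above the table, where a home body has its origin if the insert is set midway. x up the slope, z square off the insert. Stop: white bar 14 mm high, 55 mm up. Rails 14 mm high near nose and tail, 2 mm play; middle 50 mm free for fingers
- round_jaw (a joint): black spring jaw at the low end of the round nest: travel, m; 0 at rest, 0.008 with the body home, at most 0.016. 32 mm wide, top 43 mm above the insert, front face at nest x = -57 mm at rest, give or take the insert's 14 mm. Takes 5 N to start, 9 N at the end; presses the body up into the stop. Its friction holds up a body not pressed down
- square_jaw (a joint): black spring jaw at the low end of the square nest: travel, m; 0 at rest, 0.008 with the body home, at most 0.016. 32 mm wide, top 43 mm above the insert, front face at nest x = -47 mm at rest, give or take the insert's 14 mm. Takes 5 N to start, 9 N at the end; presses the body up into the stop. Its friction holds up a body not pressed down
- tray: blue open tray that does not move, 280 x 300 mm, 25 mm high, walls and floor 4 mm thick; origin under its centre. The two bodies lie in it side by side, noses roughly away from the robot
- cleaner: bystander: amber bottle, 52 mm across, 120 mm high, origin under its centre
- driver: bystander: screwdriver lying on the table
- adapter: bystander: white block 70 x 45 x 26 mm, origin under its centre
- tape: bystander: amber tape ring, 84 mm across, 22 mm high, origin under its centre
Things that resemble listed ones, but are neither listed nor needed, are in the scene too. Leave any brown, purple or turquoise look-alike of the round_body alone.

How it is judged:
By the outcome, as a careful person would: the job done as asked, in the order asked, and still so for the second after the job is handed in, with the robot touching nothing.
It also fails if it takes over 72 s, if anything falls off the work surface, if the arm or the gripper's body presses on something with over 40 N, if the wrist force passes 120 N, or if a joint passes its speed limit or range.

ROBOT

A 6-joint arm with a two-finger parallel gripper is mounted at the origin on the work surface. World frame = base frame: x ahead of the robot, y to its left, z up, the work surface at z = 0. Lengths are in m, angles in rad, forces in N, time in s.
With the tool pointing down it reaches from about 0.225 to 0.875 m from the base axis. Payload 3.4 kg.
Tool frame: the origin (TCP) lies midway between the tips of the shut fingers; the grasp point (between the pads) lies 19 mm behind it (manip.pinch_z is the distance from the TCP to the grasp point, in m); z points along the fingers, y is the line along which they close (so a half turn about z gives the same grasp; the last joint's range is limited). The gripper opens to 85 mm and grips with 20 to 120 N. Pads are 22 mm wide; open, the fingers measure 114 mm over their backs; the gripper's body (76 mm by 85 mm) begins 54 mm behind the grasp point. The pads swing forward as they close: fully open they stand 13 mm farther back than shut.
Start: joints at [-1.432, 0.276, 1.505, -0, 1.361, -0.121], TCP at [0.148, -0.556, 0.202] pointing down, gripper open.
Joint ranges: [-2.89, 2.89], [-0.75, 2.08], [0.22, 2.7], [-1.18, 4.32], [0.11, 2.71], [-2.7, 2.7]. Speed limits (rad/s): [2.57, 2.57, 3.14, 3.14, 3.14, 3.14].

INTERFACE

Orientations are given as a 3x3 rotation matrix whose columns are the frame's x, y, z axes.
In Python, from cell import monitor, grab_frame, get_calibration, ticket, manip gives the robot as it stands. The module is installed in compiled form; this text tells all that it offers.
- The arm moves only by the tool send_rows, never from a script. Its argument "moves" is text: rows parted by semicolons, each of 7 numbers parted by spaces: the turn, a rotation vector about the world's x, y, z normalised to -1 to 1, where 1 is 180 degrees, then the shift along the world's x, y, z normalised to -1 to 1, where 1 is 150 mm, then the opening, from -1 (shut) to 1 (fully open). A call has 1 to 12 rows; each row is the pose to reach, as a shift and turn from the pose commanded when the call began, turning the shorter way round; what a row does not reach only later rows make up. A row lasts 1/10 s, in which the tool goes at most 50 mm and 8.59 degrees, less where a joint would pass 70% of its speed; a pose out of reach is approached as far as the arm can. A call with a number of a shift or a turn outside -1 to 1 is refused whole. A call with a gripper value outside its range is refused whole. The fingers move at their own pace and stop on an object; "newtons" is the grip in N (left out, the last holds). Time passes only in rows, so rows that repeat a pose let the fingers close. It gives the time, the measured TCP pose, the force, the opening and the grip force at its end, in the units of the state.
- monitor.sense(): the state, without advancing time (a new reading comes with each control period).
- grab_frame(name): name is "side" or "top" or "wrist"; returns the picture (420x560x3 uint8, blue, green, red); there is no depth.
- get_calibration(name): a dict with "fx", "fy", "cx", "cy" (pixels), "camera_from_world" (4x4, takes a point from world to camera coordinates). Camera axes: x right, y up, looking along -z (the intrinsics and any distortion apply to the point x, -y, -z); pixel columns grow to the right and rows downward; lengths in m; the calibration is good to about 2 mm. A picture is of the moment at which its call begins: read the wrist's pose just before it. get_calibration takes no time and is no camera call; for the wrist camera it gives the pose at the moment of the call.
- ticket.sign_off(): hands the job in; it is judged then, once.
The state is a dict: "time_s": time; "qpos": joint angles; "joint_velocities": joint speeds; "joint_efforts": joint torques, N m; "tool_pos": TCP position; "tcp_rot": TCP orientation; "contact_force": force on the tool from outside, world axes, zero at the start; "ft_torque": the same for the moment, N m; "width": finger opening in m; "grip_force": force on a finger pad.
Only numpy, scipy, OpenCV 4.12 (cv2) and the standard library are available. Lean on these libraries where they do the work, as an engineer would, in place of code of your own. Each camera call takes 0.05 s, during which the arm holds its last target. There are 200 camera calls.

## Working session

There is one attempt and no reset: what is moved stays moved. The work goes in short steps, Python scripts to look and compute and a tool call to move; the robot and the scene stay as the last step left them, time stands still between calls to the robot, and variables do not carry over. Pictures are saved under pics/ and viewed, at most 10 in all, crops included, and the job is handed in when it is done.

Besides the shell and the picture viewer there is one more tool, called after "Call:" in YAML: its name, and indented under it one key for each argument. send_rows: Moves the arm, as the interface text tells. Its arguments: {"type":"object","properties":{"moves":{"type":"string"},"newtons":{"type":"number"}},"required":["moves"]}

```bash
mkdir -p pics
python3 - <<'E'
from cell import monitor, grab_frame, get_calibration, manip
import cv2, numpy as np
print(monitor.sense()); print(manip.pinch_z)
for n in ("top","side"):
    f=grab_frame(n); cv2.imwrite(f"pics/{n}0.png",f)
    c=get_calibration(n); print(n,{k:(v if np.isscalar(v) else np.round(v,4).tolist()) for k,v in c.items()})
E
```

```text
{'time_s': 0.0, 'qpos': array([-1.43200698e+00,  2.76612016e-01,  1.50613008e+00,  9.46214661e-06,
        1.36070559e+00, -1.21001677e-01]), 'joint_velocities': array([0.00086942, 0.0001047 , 0.00086555, 0.0014207 , 0.00133251,
       0.00072975]), 'joint_efforts': array([-1.00040590e-03, -4.16775942e+01, -2.45806146e+01, -7.02153079e-05,
        1.11295294e-02, -3.24981109e-06]), 'tool_pos': array([ 0.14762156, -0.55512566,  0.20093128]), 'tcp_rot': array([[ 9.66444218e-01,  2.56876454e-01, -2.47468719e-04],
       [ 2.56876467e-01, -9.66442497e-01,  1.83848105e-03],
       [ 2.33098205e-04, -1.84035827e-03, -9.99998279e-01]]), 'contact_force': array([ 0.85054903,  0.84281236, -0.28741479]), 'ft_torque': array([ 0.02216628, -0.0588841 ,  0.01348122]), 'grip_force': 0.0, 'width': 0.08568347810023734}
0.0187
top {'fx': 406.7681582471592, 'fy': 406.7681582471592, 'cx': 270.6338828420323, 'cy': 209.12179292609736, 'camera_from_world': [[-0.0051, -0.9999, -0.0128, -0.0768], [0.995, -0.0063, 0.0995, -0.515], [-0.0996, -0.0122, 0.995, -1.1059], [0.0, 0.0, 0.0, 1.0]]}
side {'fx': 408.80599240218834, 'fy': 408.80599240218834, 'cx': 279.81883476902266, 'cy': 206.30332588682836, 'camera_from_world': [[-0.8559, -0.5168, 0.0179, 0.3883], [0.2872, -0.4463, 0.8475, -0.2408], [-0.43, 0.7306, 0.5305, -0.8197], [0.0, 0.0, 0.0, 1.0]]}
```

View pics/top0.png

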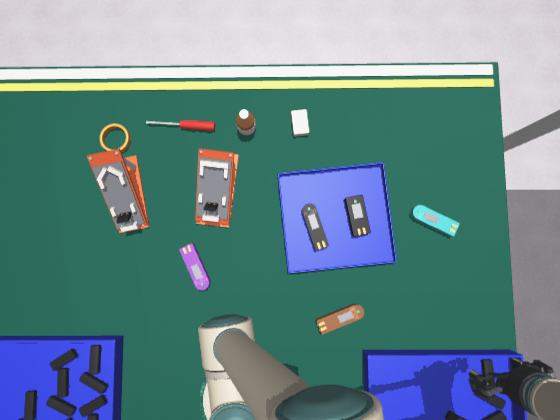

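View pics/side0.png

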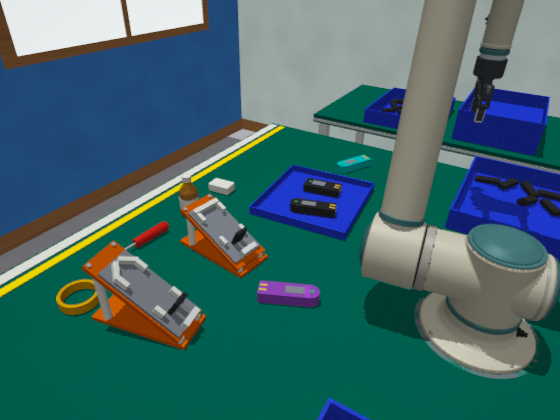

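The top view shows the round body at about (314,227), the square body at (357,215), the round nest at (118,192) and the square nest at (215,188). I'll convert these to rough world positions and crop for detail.

```bash
cat > h.py <<'E'
import numpy as np, cv2
from cell import monitor, grab_frame, get_calibration, manip
def ray(c,u,v):
    M=np.array(c["camera_from_world"]); R=M[:3,:3]; t=M[:3,3]
    d=np.array([(u-c["cx"])/c["fx"],-(v-c["cy"])/c["fy"],-1.]); return -R.T@t, R.T@d
def onplane(c,u,v,p,n):
    o,d=ray(c,u,v); p=np.array(p);n=np.array(n); return o+d*((p-o)@n)/(d@n)
def onz(c,u,v,z): return onplane(c,u,v,[0,0,z],[0,0,1])
def proj(c,P):
    M=np.array(c["camera_from_world"]); q=(M[:3,:3]@np.atleast_2d(P).T).T+M[:3,3]
    return np.c_[c["cx"]+c["fx"]*q[:,0]/-q[:,2], c["cy"]-c["fy"]*q[:,1]/-q[:,2]]
def rv(R0,R1):
    return cv2.Rodrigues(np.asarray(R1)@np.asarray(R0).T)[0].ravel()/np.pi
E
python3 - <<'E'
from h import *
np.set_printoptions(precision=4,suppress=True)
c=get_calibration("top")
for n,u,v,z in [("round",314,227,.03),("square",357,215,.03),("rnest",118,192,.092),("snest",215,188,.075)]: print(n,onz(c,u,v,z))
im=cv2.imread("pics/top0.png")
cv2.imwrite("pics/t1.png",cv2.resize(im[140:240,80:245],None,fx=4.8,fy=4.8,interpolation=cv2.INTER_CUBIC))
w=get_calibration("wrist");M=np.array(w["camera_from_world"]);s=monitor.sense()
R=s["tcp_rot"]; cam=-M[:3,:3].T@M[:3,3]
print("cam in tool",R.T@(cam-s["tool_pos"]),"\n",R.T@M[:3,:3].T, w["fx"],w["cx"],w["cy"])
E
```

```text
round [ 0.4638 -0.1989  0.03  ]
square [ 0.4962 -0.3179  0.03  ]
rnest [0.5558 0.3221 0.092 ]
snest [0.5673 0.0683 0.075 ]
cam in tool [ 0.0801 -0.0015 -0.1709] 
 [[ 0.0006  0.9511  0.3088]
 [ 1.     -0.0004 -0.0007]
 [-0.0005  0.3088 -0.9511]] 332.6072442254986 279.58194465648063 208.42124139462507
```

View pics/t1.png

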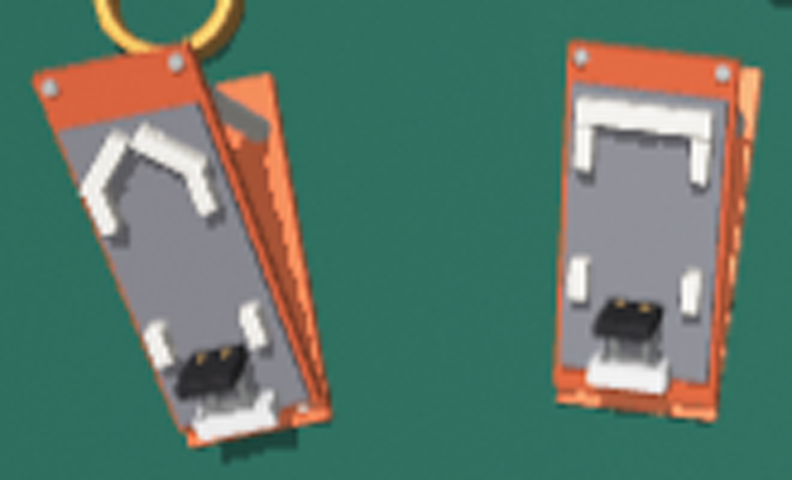

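The crop shows both nests clearly: V stop on the left, bar stop on the right, jaws at the low ends. Next I'll move above the tray for a wrist view.

Call:
send_rows:
  moves: "0 0 -0.08 1 1 0.2 1;0 0 -0.08 1 1 0.2 1;0 0 -0.08 1 1 0.2 1;0 0 -0.08 1 1 0.2 1;0 0 -0.08 1 1 0.2 1;0 0 -0.08 1 1 0.2 1;0 0 -0.08 1 1 0.2 1"

```text
time_s: 0.8
tool_pos: [0.2972, -0.4063, 0.2315]
tcp_rot: [[1.0, 0.009, -0.001], [0.009, -1.0, -0.001], [-0.001, 0.001, -1.0]]
contact_force: [-0.0, 0.0, -0.1]
width: 0.0855
grip_force: 0.0
```

Call:
send_rows:
  moves: "0 0 0 1 1 -0.2 1;0 0 0 1 1 -0.2 1;0 0 0 1 1 -0.2 1;0 0 0 1 1 -0.2 1;0 0 0 1 1 -0.2 1;0 0 0 1 1 -0.2 1;0 0 0 1 1 -0.2 1;0 0 0 1 1 -0.2 1;0 0 0 1 1 -0.2 1"

```text
time_s: 1.7
tool_pos: [0.4468, -0.2573, 0.202]
tcp_rot: [[1.0, 0.006, -0.0], [0.006, -1.0, -0.001], [-0.0, 0.001, -1.0]]
contact_force: [0.4, -0.4, -0.2]
width: 0.0855
grip_force: 0.0
```

Run:
```python
from h import *
import pickle
s=monitor.sense(); c=get_calibration("wrist"); f=grab_frame("wrist")
cv2.imwrite("pics/w1.png",f); pickle.dump((s,c),open("w1.pkl","wb"))
cv2.imwrite("pics/w1b.png",cv2.resize(f,(784,588),interpolation=cv2.INTER_CUBIC))
print(s["tool_pos"],s["time_s"],s["tcp_rot"])
```

```text
[ 0.44680321 -0.25729867  0.20202443] 1.7 [[ 9.99982301e-01  5.94856561e-03 -1.11331614e-04]
 [ 5.94847930e-03 -9.99982019e-01 -7.60175255e-04]
 [-1.15851564e-04  7.59499547e-04 -9.99999705e-01]]
```

View pics/w1b.png

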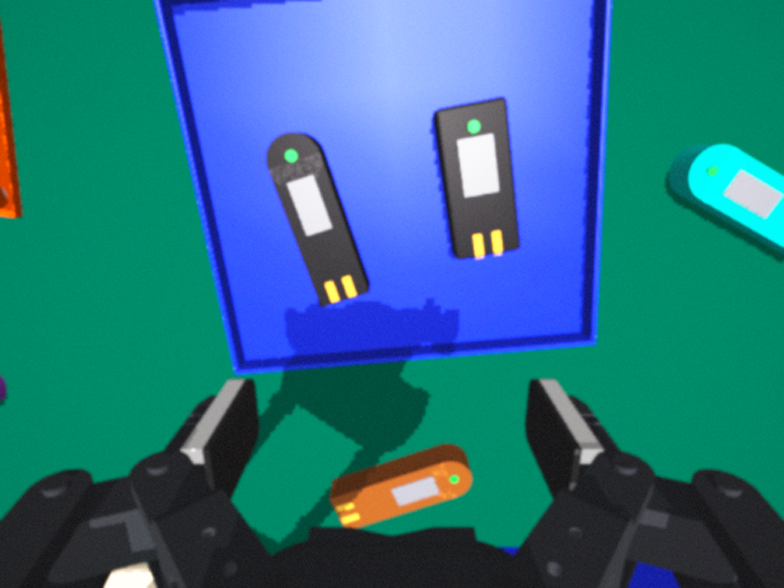

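The tray shows the round body with its nose at (290,155) and tail at (342,290), and the square body with its nose at (472,115) and tail at (487,243), both noses away from the robot. I'll fit their silhouettes.

```bash
cat > fit.py <<'E'
from h import *
from scipy.optimize import minimize
def outline(kind):
    if kind=="round":
        a=np.linspace(-np.pi/2,np.pi/2,25); p=np.c_[.045+.02*np.cos(a),.02*np.sin(a)]
        return np.r_[p,[[-.065,.02],[-.065,-.02]]]
    return np.array([[.055,.025],[.055,-.025],[-.055,-.025],[-.055,.025]])
def model(kind,x,y,a,z0=.004):
    o=outline(kind); R=np.array([[np.cos(a),-np.sin(a)],[np.sin(a),np.cos(a)]]); p=o@R.T+[x,y]
    return np.r_[np.c_[p,np.full(len(p),z0)],np.c_[p,np.full(len(p),z0+.026)]]
def bodyfit(c,f,kind,x0,S=4):
    cen=proj(c,[x0[0],x0[1],.03])[0]
    m=(f.max(2)<95).astype(np.uint8); n,l,st,ce=cv2.connectedComponentsWithStats(m)
    big=[i for i in range(1,n) if 700<st[i,4]<12000]
    i=min(big,key=lambda i:np.hypot(*(ce[i]-cen)))
    pts=np.argwhere(l==i)[:,::-1].astype(np.int32)
    H=f.shape[0]*S,f.shape[1]*S
    M=np.zeros(H,np.uint8); cv2.fillConvexPoly(M,cv2.convexHull(((pts+.5)*S).astype(np.int32)),1)
    def cost(q):
        h=cv2.convexHull(((proj(c,model(kind,*q))+.5)*S).astype(np.float32))
        D=np.zeros(H,np.uint8); cv2.fillConvexPoly(D,(h*16).astype(np.int32),1,shift=4)
        return 1-(M&D).sum()/(M|D).sum()
    r=minimize(cost,x0,method="Nelder-Mead",options=dict(initial_simplex=np.array([x0]*4)+np.r_[np.zeros((1,3)),np.diag([.01,.01,.1])],xatol=1e-4,fatol=1e-4))
    return r.x,r.fun
E
python3 - <<'E'
from fit import *
import pickle
s,c=pickle.load(open("w1.pkl","rb")); f=cv2.imread("pics/w1.png"); k=560/784
ct=get_calibration("top"); ft=cv2.imread("pics/top0.png")
for kind,n,t in [("round",(290,155),(342,290)),("square",(472,125),(487,243))]:
    a=onz(c,n[0]*k,n[1]*k,.03);b=onz(c,t[0]*k,t[1]*k,.03); m=(a+b)/2;d=a-b
    x0=[m[0],m[1],np.arctan2(d[1],d[0])]
    print(kind,np.round(x0,4),*bodyfit(c,f,kind,x0))
    print("  top",*bodyfit(ct,ft,kind,x0))
E
```

```text
round [ 0.4664 -0.2009  0.3289] [ 0.46456477 -0.20192113  0.26745829] 0.1934270563571341
  top [ 0.46637813 -0.20091074  0.32888015] 1.0
square [ 0.4956 -0.3194  0.1928] [ 0.4928495  -0.31792663  0.19061387] 0.21138670284938943
  top [ 0.49560419 -0.31940411  0.19281203] 1.0
```

```bash
sed -i 's/m=(f.max(2)<95).astype(np.uint8);/fi=f.astype(int); m=((fi[...,0]-fi[...,2]<60)).astype(np.uint8);/; s/700<st\[i,4\]<12000/200<st[i,4]<12000/' fit.py
python3 - <<'E'
from fit import *
import pickle
s,c=pickle.load(open("w1.pkl","rb")); f=cv2.imread("pics/w1.png")
ct=get_calibration("top"); ft=cv2.imread("pics/top0.png")
o=f.copy()
for kind,x0 in [("round",[.4654,-.2015,.29]),("square",[.494,-.3187,.15])]:
    q,e=bodyfit(c,f,kind,x0); print(kind,q,e,"top",*bodyfit(ct,ft,kind,x0))
    o=cv2.polylines(o,[cv2.convexHull(proj(c,model(kind,*q)).round().astype(np.int32))],True,(0,0,255),1)
fi=f.astype(int); m=((fi[...,0]-fi[...,2]<60)*255).astype(np.uint8)
a=o[60:230,170:400]; b=cv2.cvtColor(m,8)[60:230,170:400]
cv2.imwrite("pics/d1.png",cv2.resize(np.hstack([a,b]),None,fx=1.7,fy=1.7))
E
```

```text
round [ 0.46826028 -0.19958844  0.28533815] 0.08735542433263388 top [ 0.46690235 -0.19936005  0.30839806] 0.06120477695820159
square [ 0.49650397 -0.31760227  0.18693965] 0.08795813768575322 top [ 0.49546739 -0.31921052  0.18564752] 0.08475496277915628
```

View pics/d1.png

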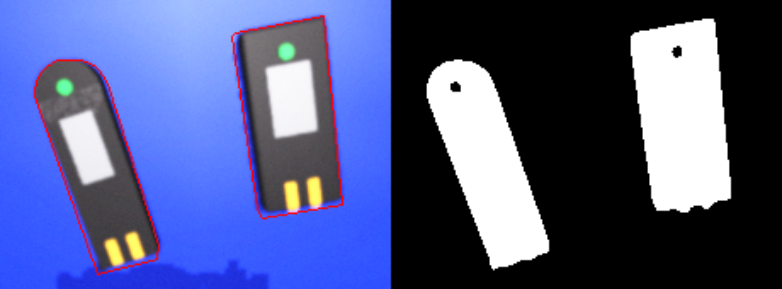

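The fits look good: round at about (0.4675,-0.1995, yaw 0.297), square at about (0.496,-0.3185, yaw 0.187). Next I'll look at the two nests closely with the tool tilted.

Call:
send_rows:
  moves: "0 0 0 0 1 0.1 1;0 0 0 0 1 0.1 1;0 0 0 0 1 0.1 1;0 0 0 0 1 0.1 1"

```text
time_s: 2.15
tool_pos: [0.4469, -0.1011, 0.2178]
tcp_rot: [[1.0, 0.013, 0.001], [0.013, -1.0, 0.003], [0.001, -0.003, -1.0]]
contact_force: [-0.1, -0.3, -0.6]
width: 0.0854
grip_force: 0.0
```

Call:
send_rows:
  moves: "0 -0.167 0 0.1 1 -0.1 1;0 -0.167 0 0.1 1 -0.1 1;0 -0.167 0 0.1 1 -0.1 1;0 -0.167 0 0.1 1 -0.1 1;0 -0.167 0 0.1 1 -0.1 1;0 -0.167 0 0.1 1 -0.1 1;0 -0.167 0 0.1 1 -0.1 1;0 -0.167 0 0.1 1 -0.1 1"

```text
time_s: 2.95
tool_pos: [0.4649, 0.0425, 0.2029]
tcp_rot: [[0.865, 0.004, 0.502], [0.006, -1.0, -0.002], [0.502, 0.005, -0.865]]
contact_force: [0.0, 1.0, -0.1]
width: 0.0853
grip_force: 0.0
```

```bash
cat > snap.py <<'E'
from h import *
import pickle,sys
n=sys.argv[1]; s=monitor.sense(); c=get_calibration("wrist"); f=grab_frame("wrist")
cv2.imwrite(f"pics/{n}.png",f); pickle.dump((s,c),open(f"{n}.pkl","wb"))
cv2.imwrite(f"pics/{n}b.png",cv2.resize(f,(784,588),interpolation=cv2.INTER_CUBIC))
print(s["time_s"],s["tool_pos"],s["tcp_rot"].round(4).tolist())
E
python3 snap.py n1
```

```text
2.95 [0.46487817 0.04251946 0.2029259 ] [[0.865, 0.0044, 0.5018], [0.0062, -1.0, -0.0019], [0.5017, 0.0048, -0.865]]
```

Call:
send_rows:
  moves: "0 0 0 0 1 0 1;0 0 0 0 1 0 1;0 0 0 0 1 0 1;0 0 0 0 1 0 1"

```text
time_s: 3.4
tool_pos: [0.4642, 0.1969, 0.2025]
tcp_rot: [[0.865, 0.008, 0.502], [0.009, -1.0, 0.001], [0.502, 0.004, -0.865]]
contact_force: [-0.5, -0.2, 0.0]
width: 0.0856
grip_force: 0.0
```

Call:
send_rows:
  moves: "0 0 0.07 -0.1 0.7 0.1 1;0 0 0.07 -0.1 0.7 0.1 1;0 0 0.07 -0.1 0.7 0.1 1;0 0 0.07 -0.1 0.7 0.1 1;0 0 0.07 -0.1 0.7 0.1 1;0 0 0.07 -0.1 0.7 0.1 1"

```text
time_s: 4.0
tool_pos: [0.4478, 0.2976, 0.2161]
tcp_rot: [[0.844, 0.223, 0.488], [0.196, -0.975, 0.107], [0.5, 0.005, -0.866]]
contact_force: [-0.0, 0.4, 1.1]
width: 0.0855
grip_force: 0.0
```

```bash
python3 snap.py n2; python3 -c "
import cv2,numpy as np
a=cv2.imread('pics/n1.png');b=cv2.imread('pics/n2.png')
cv2.imwrite('pics/nn.png',np.hstack([a[:,100:460],b[:,100:460]]))"
```

```text
4.0 [0.44782228 0.29755998 0.21614018] [[0.8438, 0.2229, 0.4881], [0.1957, -0.9748, 0.1069], [0.4996, 0.0053, -0.8662]]
```

View pics/nn.png

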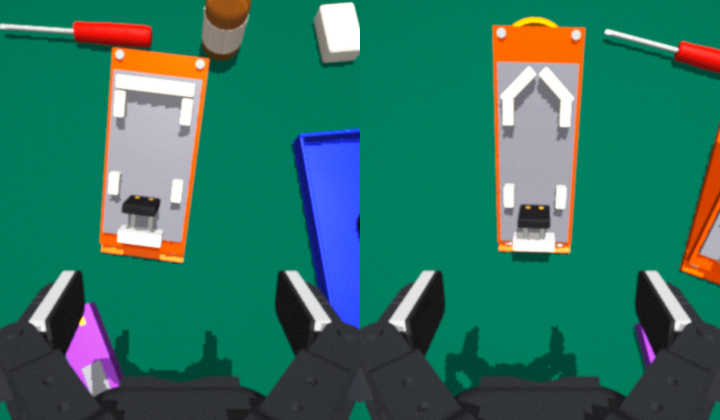

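Both nests are clearly visible: the square one has its stop near (155,85) and jaw at (141,205), the round one its V near (537,85) and jaw at (534,215). I'll zoom once for exact corners.

```bash
python3 -c "
import cv2,numpy as np
a=cv2.imread('pics/n1.png');b=cv2.imread('pics/n2.png')
# n1 cols 198..313, n2 cols 230..330 ; rows 45..270 / 20..260
A=a[45:270,198:313];B=b[25:250,230:325]
o=np.vstack([cv2.rotate(x,cv2.ROTATE_90_CLOCKWISE) for x in (A,B)])
o=cv2.resize(o,None,fx=2.8,fy=2.8,interpolation=cv2.INTER_CUBIC)
for k in range(0,o.shape[1],56): cv2.line(o,(k,0),(k,6),(0,0,255),1)
cv2.imwrite('pics/z1.png',o);print(o.shape)"
```

```text
(588, 630, 3)
```

View pics/z1.png

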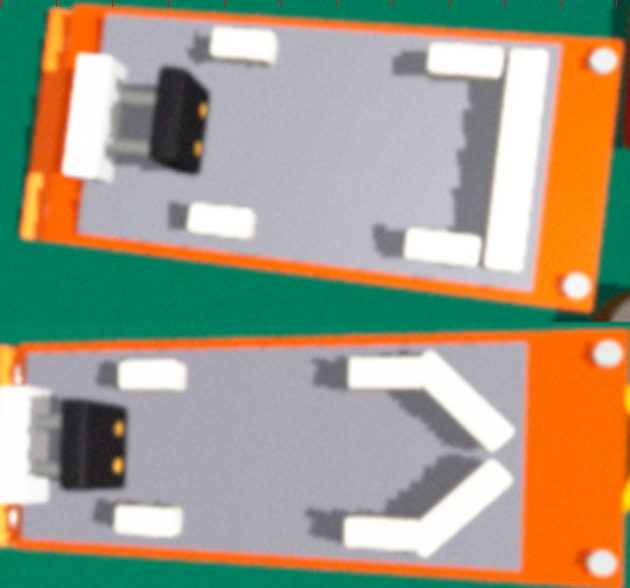

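The zoom shows the stop edges, rails and jaws sharply. I'll solve for both insert frames (home body pose) from the stop, rail and jaw points.

```bash
cat > nest.py <<'E'
from h import *
import pickle
from scipy.optimize import least_squares
def px(kind,X,Y):
    if kind=="square": return np.array([198+Y/2.8-.5, 45+225-X/2.8-.5])
    return np.array([230+(Y-322)/2.8-.5, 25+225-X/2.8-.5])
S={"square":np.radians(26),"round":np.radians(34)}; Z0={"square":.075,"round":.092}
def frame(kind,yaw):
    s=S[kind]; x=np.array([np.cos(s)*np.cos(yaw),np.cos(s)*np.sin(yaw),np.sin(s)]); y=np.array([-np.sin(yaw),np.cos(yaw),0]); return np.c_[x,y,np.cross(x,y)]
# pts: (X,Y, x,h) x=None free, all at y=0 (midpoints)
P={"square":[(497.5,157,.055,.014),(203,134,-.047,.043),(232,134,None,.008),(454,153,None,.008)],
"round":[(498.5,456.5,.0733,.014),(125,447,-.057,.043),(150,447.5,None,.008),(382,453,None,.008)]}
def solve(kind,c,x0,wz):
    def res(q):
        F=frame(kind,q[3]); H=q[:3]; r=[]; k=4
        for X,Y,x,h in P[kind]:
            if x is None: x=q[k]; k+=1
            r+=list(proj(c,H+F@[x,0,h])[0]-px(kind,X,Y))
        return np.r_[r,(q[2]-Z0[kind])/wz]
    r=least_squares(res,list(x0)+[-.03,.04],x_scale=[.01]*3+[.1]+[.01]*2); return r.x,r.fun
E
python3 - <<'E'
from nest import *
np.set_printoptions(precision=4,suppress=True)
out={}
for kind,n,x0 in [("square","n1",[.567,.068,.075,-.05]),("round","n2",[.556,.322,.092,.25])]:
    s,c=pickle.load(open(n+".pkl","rb"))
    for wz in (.004,1):
        q,f=solve(kind,c,x0,wz); print(kind,wz,q,f)
        if wz<1: out[kind]=q[:4]
    H=out[kind][:3];F=frame(kind,out[kind][3])
    a=(.055,.014) if kind=="square" else (.0733,.014); b=(-.047,.043) if kind=="square" else (-.057,.043)
    for cam in("top","side"): print(cam,proj(get_calibration(cam),np.array([H+F@[a[0],0,a[1]],H+F@[b[0],0,b[1]]])).round(1).tolist())
pickle.dump(out,open("nests.pkl","wb"))
E
```

```text
square 0.004 [ 0.5841  0.0737  0.0631 -0.0803 -0.0416  0.0389] [-0.6948 -2.0884 -2.1809  1.7511  2.7008  0.1539  0.44    0.0251 -2.9806]
square 1 [ 0.589   0.0748  0.0514 -0.0809 -0.0431  0.0403] [-0.8076  0.0368 -1.9969 -0.1972  2.6348  0.1515  0.416   0.0239 -0.0236]
top [[213.1, 164.0], [210.6, 204.1]]
side [[203.8, 209.4], [237.1, 230.9]]
round 0.004 [ 0.569   0.3299  0.0708  0.1968 -0.057   0.0319] [-0.1177 -2.9342 -0.3784  2.8481  0.3094  0.007   0.2292  0.0052 -5.3072]
round 1 [ 0.5747  0.3313  0.0576  0.1969 -0.0596  0.0329] [-0.1927 -0.0031 -0.2929 -0.008   0.3051  0.0069  0.2191  0.005  -0.0344]
top [[107.1, 165.3], [122.1, 214.0]]
side [[112.2, 264.4], [172.3, 300.1]]
```

Run:
```python
from nest import *
np.set_printoptions(precision=4,suppress=True)
# scale check: tray near corners in w1 at rim z=.025 
s,c=pickle.load(open("w1.pkl","rb")); k=560/784
a=onz(c,237*k,370*k,.025);b=onz(c,597*k,343*k,.025); print("tray near edge",a,b,np.linalg.norm(a-b))
ct=get_calibration("top")
for p in [(289,273),(395,263),(383,164),(278,174)]: print(" top tray",onz(ct,*p,.025))
for kind,n,t in [("square","n1",(213.3,167.5)),("round","n2",(107.7,171.7))]:
    s,c=pickle.load(open(n+".pkl","rb")); o1,d1=ray(c,*px(kind,*P[kind][0][:2])); o2,d2=ray(ct,*t)
    A=np.c_[d1,-d2]; l=np.linalg.lstsq(A,o2-o1,rcond=None)[0]; p=o1+l[0]*d1;q=o2+l[1]*d2
    # yaw and position w/o jaw
    r0=px(kind,*P[kind][2][:2]); r1=px(kind,*P[kind][3][:2]); x=P[kind][0][2]
    print(kind,"tri",p,q)
    for z in (-.006,0,.006):
        H=np.array([.57,.07 if kind=="square" else .325,Z0[kind]+z]); yaw=0
        for _ in range(20):
            F=frame(kind,yaw); nn=F[:,2]
            st=onplane(c,*px(kind,*P[kind][0][:2]),H+nn*.014,nn)-nn*.014
            e=[onplane(c,*r,H+nn*.008,nn) for r in (r0,r1)]
            d=(e[1]-e[0]) if kind=="square" else (st-e[0]); yaw=np.arctan2(d[1],d[0]); F=frame(kind,yaw)
            Hn=st-F[:,0]*x; Hn[2:]=Hn[2]; 
            H=np.r_[Hn[:2],Z0[kind]+z] if False else H+ (Hn-H)-F[:,2]*((Hn-H)@F[:,2]) 
            H=H+ F[:,2]*(Z0[kind]+z-H[2])/F[2,2]
        w=lambda X,Y,h: F.T@(onplane(c,*px(kind,X,Y),H+F[:,2]*h,F[:,2])-H)
        L=[(210,58),(273,64),(190,204),(254,210),(428,72),(500,77),(407,229),(480,235),(506,50),(485,267)] if kind=="square" else [(120,387),(185,388),(115,508),(182,506),(350,387),(415,386),(346,518),(415,521)]
        print(z,H,"yaw",yaw,"rails xy mm",[tuple((w(*l,.014)[:2]*1000).round(1)) for l in L],"jaw",w(*P[kind][1][:2],.043)*1000)
```

```text
tray near edge [ 0.3445 -0.1284  0.025 ] [ 0.3707 -0.424   0.025 ] 0.2968010339977785
 top tray [ 0.3385 -0.1291  0.025 ]
 top tray [ 0.3643 -0.4191  0.025 ]
 top tray [ 0.6396 -0.3953  0.025 ]
 top tray [ 0.6134 -0.1009  0.025 ]
square tri [0.6147 0.068  0.1167] [0.6145 0.0669 0.1165]
-0.006 [0.5784 0.0739 0.069 ] yaw -0.11373670774095207 rails xy mm [(np.float64(-48.0), np.float64(27.1)), (np.float64(-24.7), np.float64(26.5)), (np.float64(-49.0), np.float64(-26.7)), (np.float64(-25.4), np.float64(-26.4)), (np.float64(29.3), np.float64(27.3)), (np.float64(53.0), np.float64(27.2)), (np.float64(28.2), np.float64(-27.4)), (np.float64(52.2), np.float64(-26.9)), (np.float64(53.9), np.float64(36.5)), (np.float64(54.9), np.float64(-37.4))] jaw [-40.734   -4.5674  43.    ]
0 [0.5748 0.0734 0.075 ] yaw -0.11373670774095213 rails xy mm [(np.float64(-45.8), np.float64(26.6)), (np.float64(-23.0), np.float64(25.9)), (np.float64(-46.8), np.float64(-26.1)), (np.float64(-23.7), np.float64(-25.9)), (np.float64(29.8), np.float64(26.7)), (np.float64(53.0), np.float64(26.6)), (np.float64(28.7), np.floa
[... 1235 characters left out ...]
.8), np.float64(21.2)), (np.float64(-54.9), np.float64(-22.4)), (np.float64(-29.4), np.float64(-20.5)), (np.float64(27.3), np.float64(21.6)), (np.float64(47.7), np.float64(22.0)), (np.float64(27.4), np.float64(-21.6)), (np.float64(49.1), np.float64(-21.4))] jaw [-40.3881  -0.744   43.    ]
0.006 [0.5478 0.3252 0.098 ] yaw 0.1916022708844546 rails xy mm [(np.float64(-51.6), np.float64(21.0)), (np.float64(-27.4), np.float64(20.7)), (np.float64(-51.9), np.float64(-21.9)), (np.float64(-27.0), np.float64(-20.0)), (np.float64(28.3), np.float64(21.1)), (np.float64(48.3), np.float64(21.5)), (np.float64(28.5), np.float64(-21.1)), (np.float64(49.7), np.float64(-20.9))] jaw [-37.4916  -0.743   43.    ]
```

```bash
cat > go.py <<'E'
from nest import *
np.set_printoptions(precision=4,suppress=True)
HP={"round":(np.array([.5525,.3263,.091]),.1917),"square":(np.array([.5735,.0731,.077]),-.11)}
D=np.diag([1.,-1,-1])
def Rz(a): return cv2.Rodrigues(np.array([0,0,a]))[0]
def to(R,p):
    s=monitor.sense(); print("t",s["time_s"],"from",s["tool_pos"],"turn",rv(s["tcp_rot"],R),"shift",(np.array(p)-s["tool_pos"])/.15)
E
python3 -c "
from go import *
to(Rz(.297)@D,[.4675,-.1995,.12])"
```

```text
t 4.05 from [0.4479 0.2976 0.2163] turn [-0.0415  0.1615  0.022 ] shift [ 0.131  -3.3142 -0.6422]
```

Call:
send_rows:
  moves: "-0.0415 0.1615 0.022 0 -1 0 1;-0.0415 0.1615 0.022 0 -1 0 1;-0.0415 0.1615 0.022 0 -1 0 1;-0.0415 0.1615 0.022 0 -1 0 1;-0.0415 0.1615 0.022 0 -1 0 1"

```text
time_s: 4.55
tool_pos: [0.4524, 0.1459, 0.2166]
tcp_rot: [[0.958, 0.287, 0.001], [0.287, -0.958, 0.001], [0.001, -0.001, -1.0]]
contact_force: [-0.2, 0.2, -0.4]
width: 0.0852
grip_force: 0.0
```

Call:
send_rows:
  moves: "0 0 0 0 -1 0 1;0 0 0 0 -1 0 1;0 0 0 0 -1 0 1;0 0 0 0 -1 0 1"

```text
time_s: 4.95
tool_pos: [0.447, -0.0063, 0.2166]
tcp_rot: [[0.958, 0.287, 0.001], [0.287, -0.958, -0.002], [0.001, 0.002, -1.0]]
contact_force: [0.6, 1.4, -0.7]
width: 0.0856
grip_force: 0.0
```

Call:
send_rows:
  moves: "0 0 0 0.13 -1 0 1;0 0 0 0.13 -1 0 1;0 0 0 0.13 -1 0 1;0 0 0 0.13 -1 0 1"

```text
time_s: 5.35
tool_pos: [0.4679, -0.1555, 0.2166]
tcp_rot: [[0.957, 0.289, 0.002], [0.289, -0.957, -0.001], [0.001, 0.002, -1.0]]
contact_force: [-0.2, 0.7, 0.3]
width: 0.0853
grip_force: 0.0
```

Call:
send_rows:
  moves: "0 0 0 0 -0.314 -0.64 1;0 0 0 0 -0.314 -0.64 1;0 0 0 0 -0.314 -0.64 1;0 0 0 0 -0.314 -0.64 1;0 0 0 0 -0.314 -0.64 1"

```text
time_s: 5.85
tool_pos: [0.4682, -0.197, 0.1224]
tcp_rot: [[0.956, 0.295, 0.003], [0.295, -0.956, 0.001], [0.003, -0.001, -1.0]]
contact_force: [0.9, -0.2, -0.5]
width: 0.0855
grip_force: 0.0
```

```bash
python3 -c "
from go import *
from fit import bodyfit
to(Rz(.297)@D,[.4675,-.1995,.003])
c=get_calibration('wrist');f=grab_frame('wrist')
print(bodyfit(c,f,'round',[.4675,-.1995,.297]))
"
```

```text
t 5.85 from [ 0.4682 -0.197   0.1224] turn [-0.0005  0.0009 -0.0007] shift [-0.0049 -0.0168 -0.7959]
(array([ 0.4683, -0.1998,  0.318 ]), np.float64(0.07336242245820623))
```

Call:
send_rows:
  moves: "0 0 0.003 0 -0.017 -0.4 1;0 0 0.003 0 -0.017 -0.6 1;0 0 0.003 0 -0.017 -0.72 1;0 0 0.003 0 -0.017 -0.79 1;0 0 0.003 0 -0.017 -0.79 1;0 0 0.003 0 -0.017 -0.79 -1;0 0 0.003 0 -0.017 -0.79 -1;0 0 0.003 0 -0.017 -0.79 -1;0 0 0.003 0 -0.017 -0.79 -1;0 0 0.003 0 -0.017 -0.79 -1;0 0 0.003 0 -0.017 -0.79 -1;0 0 0.003 0 -0.017 -0.79 -1"
  newtons: 60

```text
time_s: 7.1
tool_pos: [0.4672, -0.2004, 0.0023]
tcp_rot: [[0.953, 0.303, 0.0], [0.303, -0.953, 0.002], [0.001, -0.002, -1.0]]
contact_force: [0.5, 0.3, 0.2]
width: -0.0
grip_force: 0.0
```

```bash
python3 -c "
from go import *
s=monitor.sense();print(s['width'],s['grip_force'],s['contact_force'])
H,y=HP['round'];F=frame('round',y)
R=F@D
# view/hover pose: body 45mm off insert, 5mm downslope;  TCP ~0 at underside
to(R,H+F@[-.02,0,.07])
"
```

```text
-8.941741527416432e-06 0.0 [0.5296 0.2629 0.2242]
t 7.1 from [ 0.4672 -0.2004  0.0023] turn [ 0.0461 -0.183  -0.0361] shift [0.2039 3.4407 0.9034]
```

The fingers shut on nothing, so I'll look.

Call:
send_rows:
  moves: "0 0 0 0 0 0.5 1;0 0 0 0 0 0.8 1;0 0 0 0 0 0.8 1;0 0 0 0 0 0.8 1;0 0 0 0 0 0.8 1;0 0 0 0 0 0.8 1;0 0 0 0 0 0.8 1;0 0 0 0 0 0.8 1"

```text
time_s: 7.9
tool_pos: [0.4665, -0.2, 0.1211]
tcp_rot: [[0.953, 0.303, -0.002], [0.303, -0.953, 0.003], [-0.001, -0.004, -1.0]]
contact_force: [-0.1, 0.6, -0.6]
width: 0.0851
grip_force: 0.0
```

```bash
python3 snap.py e1
```

```text
7.9 [ 0.46652229 -0.19999752  0.12105028] [[0.9529, 0.3031, -0.0019], [0.3031, -0.9529, 0.0034], [-0.0008, -0.0038, -1.0]]
```

View pics/e1.png

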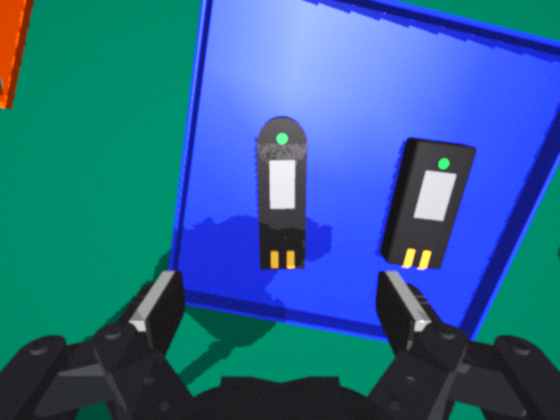

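The body is untouched. It lies at (282,195), straight ahead of the fingers in the image. I'll check where the tool axis projects.

```bash
python3 -c "
from go import *
from fit import bodyfit
s,c=pickle.load(open('e1.pkl','rb'));p=s['tool_pos'];R=s['tcp_rot']
for z in (.12,.09,.06,.03,.004): print(z,proj(c,[p[0],p[1],z]).round(0))
print('open tips',proj(c,np.array([p+R@[0,y,-.013] for y in (.043,-.043)])).round(0))
f=cv2.imread('pics/e1.png');print(bodyfit(c,f,'round',[.4675,-.1995,.297]))
M=np.array(c['camera_from_world']);cam=-M[:3,:3].T@M[:3,3];print(R.T@(cam-p),(R.T@M[:3,:3].T)[:,2])
ct=get_calibration('top');print(ct['camera_from_world'])
f=grab_frame('top');cv2.imwrite('pics/top2.png',f); print('tcp in top',proj(ct,p))
"
```

```text
0.12 [[282. 249.]]
0.09 [[282. 230.]]
0.06 [[282. 215.]]
0.03 [[282. 203.]]
0.004 [[281. 194.]]
open tips [[364. 261.]
 [200. 261.]]
(array([ 0.4685, -0.1991,  0.3115]), np.float64(0.06169552856035154))
[ 0.0802 -0.0015 -0.1709] [ 0.3089 -0.0007 -0.9511]
[[-0.0051 -0.9999 -0.0128 -0.0768]
 [ 0.995  -0.0063  0.0995 -0.515 ]
 [-0.0996 -0.0122  0.995  -1.1059]
 [ 0.      0.      0.      1.    ]]
tcp in top [[317.7569 223.9222]]
```

The finger tips appear about 28 mm farther back than the reported TCP: their spacing of 195 px puts them at 0.145 m depth. That also explains shutting just above the body with no contact. I'll descend lower in small, force-watched steps with the gripper open.

Call:
send_rows:
  moves: "0 0 0 0.008 0.003 -0.4 1;0 0 0 0.008 0.003 -0.7 1;0 0 0 0.008 0.003 -0.8 1;0 0 0 0.008 0.003 -0.83 1;0 0 0 0.008 0.003 -0.86 1;0 0 0 0.008 0.003 -0.88 1;0 0 0 0.008 0.003 -0.88 1"

```text
time_s: 8.7
tool_pos: [0.4693, -0.2005, -0.0088]
tcp_rot: [[0.953, 0.303, 0.002], [0.303, -0.953, 0.001], [0.002, -0.0, -1.0]]
contact_force: [0.4, -0.5, 0.1]
width: 0.0855
grip_force: 0.0
```

Call:
send_rows:
  moves: "0 0 0 0 0 -0.02 1;0 0 0 0 0 -0.04 1;0 0 0 0 0 -0.04 1"

```text
time_s: 9.0
tool_pos: [0.4683, -0.1999, -0.0156]
tcp_rot: [[0.953, 0.303, 0.0], [0.303, -0.953, 0.002], [0.001, -0.002, -1.0]]
contact_force: [0.7, 1.0, -1.2]
width: 0.0853
grip_force: 0.0
```

```bash
python3 snap.py e2
```

```text
9.0 [ 0.46833016 -0.19992661 -0.01562437] [[0.9529, 0.3032, 0.0004], [0.3032, -0.9529, 0.0019], [0.001, -0.0017, -1.0]]
```

View pics/e2.png

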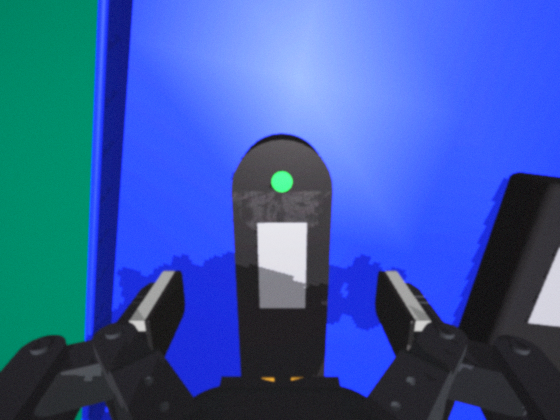

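The camera is consistent with the world: the body width of 93 px gives the expected depth. The open finger tips are only now level with the body top, so the true tips sit about 31 mm behind the reported TCP. I'll go down about 11 mm more and close.

Call:
send_rows:
  moves: "0 0 0 0 0 -0.04 1;0 0 0 0 0 -0.07 1;0 0 0 0 0 -0.07 1;0 0 0 0 0 -0.07 -1;0 0 0 0 0 -0.07 -1;0 0 0 0 0 -0.07 -1;0 0 0 0 0 -0.07 -1;0 0 0 0 0 -0.07 -1;0 0 0 0 0 -0.07 -1;0 0 0 0 0 -0.07 -1"
  newtons: 60

```text
time_s: 10.05
tool_pos: [0.4688, -0.2002, -0.0258]
tcp_rot: [[0.953, 0.303, 0.001], [0.303, -0.953, 0.001], [0.002, -0.001, -1.0]]
contact_force: [-0.6, 0.0, 4.9]
width: 0.039
grip_force: 62.2
```

Call:
send_rows:
  moves: "0 0 0 0 0 0 0.3;0 0 0 0 0 0.02 0.3;0 0 0 0 0 0.02 0.3;0 0 0 0 0 0.02 -1;0 0 0 0 0 0.02 -1;0 0 0 0 0 0.02 -1;0 0 0 0 0 0.02 -1;0 0 0 0 0 0.02 -1"
  newtons: 60

```text
time_s: 10.85
tool_pos: [0.4686, -0.2001, -0.023]
tcp_rot: [[0.953, 0.303, 0.001], [0.303, -0.953, 0.002], [0.001, -0.001, -1.0]]
contact_force: [-0.6, 0.3, 3.7]
width: 0.0388
grip_force: 62.2
```

Call:
send_rows:
  moves: "0 0 0 0 0 0.1 -1;0 0 0 0 0 0.4 -1;0 0 0 0 0 1 -1;0 0 0 0 0 1 -1;0 0 0 0 0 1 -1;0 0 0 0 0 1 -1;0 0 0 0 0 1 -1"

```text
time_s: 11.55
tool_pos: [0.4668, -0.199, 0.1249]
tcp_rot: [[0.953, 0.303, -0.003], [0.303, -0.953, 0.004], [-0.002, -0.005, -1.0]]
contact_force: [-0.7, 0.3, -2.9]
width: 0.0389
grip_force: 61.7
```

```bash
python3 -c "
from go import *
s=monitor.sense();print(s['width'],s['grip_force'],s['contact_force'])
H,y=HP['round'];F=frame('round',y)
to(F@D,H+F@[-.02,0,.03])
"; python3 snap.py g1
python3 - <<'E'
# fit held body in tool frame: offset ax along tool x, ay, underside depth u behind reported TCP, yaw
import sys; sys.path.insert(0,'.')
from fit import *
import pickle
s,c=pickle.load(open('g1.pkl','rb')); R=s['tcp_rot'];p=s['tool_pos']
# expected: body origin = p+R@[0,0,-(.030)] ; report projected lamp (nose) and nose tip/tail
f=cv2.imread('pics/g1.png'); fi=f.astype(int)
g=((fi[...,1]>150)&(fi[...,0]<140)&(fi[...,2]<120)&(fi[...,1]-fi[...,0]>60)).astype(np.uint8)
n,l,st,ce=cv2.connectedComponentsWithStats(g); print([(st[i,4],ce[i].round(1)) for i in range(1,n) if 30<st[i,4]<2000])
wl=((fi.min(2)>165)).astype(np.uint8); n,l,st,ce=cv2.connectedComponentsWithStats(wl); print([(st[i].tolist(),ce[i].round(1)) for i in range(1,n) if st[i,4]>150])
for u in (.026,.028,.030): print(u,proj(c,np.array([p+R@[x,0,-u-h] for x,h in ((.065,.026),(.065,.0),(.045,.026),(0,.026))])).round(1).tolist())
row=f[:,282].max(1); print(row[100:400:4].tolist())
E
```

```text
0.038939797706574956 61.71843409538269 [-0.6588  0.2745 -2.8887]
t 11.55 from [ 0.4668 -0.199   0.1249] turn [ 0.0454 -0.1841 -0.0364] shift [ 0.3529  3.4596 -0.1347]
11.55 [ 0.46681367 -0.19899719  0.12489135] [[0.9529, 0.3032, -0.0033], [0.3032, -0.9529, 0.0042], [-0.0019, -0.005, -1.0]]
[(np.int32(62), array([442.5, 163.1])), (np.int32(102), array([279.3, 185. ]))]
[([287, 0, 54, 68, 1686], array([308.5,  27.3])), ([413, 170, 42, 50, 1431], array([433.5, 194.4])), ([254, 229, 52, 59, 2473], array([280.9, 252.7])), ([331, 260, 15, 36, 246], array([337. , 275.9]))]
0.026 [[283.5, 145.5], [282.8, 137.6], [283.2, 199.6], [282.8, 303.8]]
0.028 [[283.5, 146.2], [282.8, 138.1], [283.3, 201.2], [282.9, 306.7]]
0.03 [[283.6, 147.0], [282.9, 138.7], [283.4, 202.8], [282.9, 309.6]]
[255, 255, 255, 255, 255, 255, 255, 255, 255, 73, 42, 100, 99, 94, 91, 94, 92, 90, 85, 254, 255, 255, 255, 255, 216, 71, 74, 74, 74, 73, 83, 70, 149, 241, 241, 240, 240, 239, 238, 238, 238, 238, 238, 238, 210, 143, 141, 146, 143, 144, 144, 143, 144, 144, 138, 36, 37, 38, 38, 42, 34, 40, 39, 37, 36, 33, 34, 33, 37, 32, 36, 39, 34, 34, 40]
```

Lifted. The held body matches prediction: nose tip at row ~140, underside about 27 mm behind the reported TCP. Next I'll carry it to a hover over the round nest.

```bash
cat >> go.py <<'E'
U=.027
def tgt(kind,x,y,h,ax=0,dyaw=0):
    H,yaw=HP[kind];F=frame(kind,yaw); R=F@Rz(dyaw)@D
    p=H+F@[x,y,h]-R@[ax,0,-U]; to(R,p); return R,p
E
python3 -c "
from go import *
tgt('round',.012,0,.055)"
```

```text
Traceback (most recent call last):
  File "go.py", line 10, in tgt
    H,yaw=HP[kind];F=frame(kind,yaw); R=F@Rz(dyaw)@D
                                          ~~^^^^^^
  File "go.py", line 5, in Rz
    def Rz(a): return cv2.Rodrigues(np.array([0,0,a]))[0]
                      ~~~~~~~~~~~~~^^^^^^^^^^^^^^^^^^^
cv2.error: OpenCV(4.12.0) /io/opencv/modules/calib3d/src/calibration_base.cpp:151: error: (-210:Unsupported format or combination of formats) The matrices must have 32f or 64f data type in function 'Rodrigues'
```

```bash
sed -i 's/np.array(\[0,0,a\])/np.array([0.,0.,a])/' go.py; python3 -c "
from go import *
tgt('round',.012,0,.055)"
```

```text
t 11.6 from [ 0.4668 -0.199   0.1246] turn [ 0.0453 -0.1842 -0.0364] shift [ 0.5342  3.4944 -0.0248]
```

Call:
send_rows:
  moves: "0.0453 -0.1842 -0.0364 0 1 0.5 -1;0.0453 -0.1842 -0.0364 0 1 0.5 -1;0.0453 -0.1842 -0.0364 0 1 0.5 -1;0.0453 -0.1842 -0.0364 0 1 0.5 -1;0.0453 -0.1842 -0.0364 0 1 0.5 -1;0.0453 -0.1842 -0.0364 0 1 0.5 -1"

```text
time_s: 12.2
tool_pos: [0.4665, -0.0496, 0.1998]
tcp_rot: [[0.815, 0.188, 0.549], [0.156, -0.982, 0.104], [0.559, 0.001, -0.829]]
contact_force: [0.7, 0.3, -0.4]
width: 0.0386
grip_force: 61.7
```

Call:
send_rows:
  moves: "0 0 0 0 1 0 -1;0 0 0 0 1 0 -1;0 0 0 0 1 0 -1;0 0 0 0 1 0 -1"

```text
time_s: 12.6
tool_pos: [0.4703, 0.102, 0.2021]
tcp_rot: [[0.812, 0.191, 0.551], [0.16, -0.982, 0.104], [0.561, 0.003, -0.828]]
contact_force: [0.5, 0.5, -0.6]
width: 0.0386
grip_force: 61.7
```

Call:
send_rows:
  moves: "0 0 0 0 1 0 -1;0 0 0 0 1 0 -1;0 0 0 0 1 0 -1;0 0 0 0 1 0 -1;0 0 0 0 1 0 -1"

```text
time_s: 13.1
tool_pos: [0.471, 0.2572, 0.2029]
tcp_rot: [[0.809, 0.197, 0.553], [0.163, -0.98, 0.109], [0.564, 0.002, -0.826]]
contact_force: [-0.4, 0.3, -2.0]
width: 0.0385
grip_force: 61.8
```

```bash
python3 -c "
from go import *
tgt('round',.012,0,.055)"
```

```text
t 13.1 from [0.471  0.2572 0.2029] turn [ 0.0003  0.002  -0.0019] shift [ 0.5057  0.4537 -0.5465]
```

Call:
send_rows:
  moves: "0 0.002 -0.002 0.5 0.45 -0.3 -1;0 0.002 -0.002 0.505 0.455 -0.5 -1;0 0.002 -0.002 0.505 0.455 -0.545 -1;0 0.002 -0.002 0.505 0.455 -0.545 -1;0 0.002 -0.002 0.505 0.455 -0.545 -1;0 0.002 -0.002 0.505 0.455 -0.545 -1"

```text
time_s: 13.7
tool_pos: [0.545, 0.318, 0.1208]
tcp_rot: [[0.816, 0.182, 0.548], [0.152, -0.983, 0.1], [0.557, 0.002, -0.83]]
contact_force: [-0.4, -0.0, -0.7]
width: 0.0387
grip_force: 61.6
```

```bash
python3 snap.py k1
python3 - <<'E'
from go import *
s,c=pickle.load(open('k1.pkl','rb')); f=cv2.imread('pics/k1.png').astype(int)
print(s['contact_force'])
wl=((f.min(2)>150)&(f.max(2)-f.min(2)<40)).astype(np.uint8); n,l,st,ce=cv2.connectedComponentsWithStats(wl)
for i in range(1,n):
    if st[i,4]>80: print(st[i].tolist(),ce[i].round(1),cv2.boxPoints(cv2.minAreaRect(np.argwhere(l==i)[:,::-1].astype(np.float32))).round().tolist())
H,y=HP['round'];F=frame('round',y)
def pr(x,yy,h): return proj(c,H+F@[x,yy,h])[0].round(1).tolist()
print('pred rail inner nose',[pr(x,yy,.014) for yy in(.021,-.021) for x in (.027,.048)]); print('apex',pr(.0733,0,.014),'tail rails',[pr(x,yy,.014) for yy in(.021,-.021) for x in (-.055,-.03)])
R=s['tcp_rot'];p=s['tool_pos']
print('body in nest',(F.T@(p+R@[0,0,-U]-H)*1000).round(1)); print('body top corners',proj(c,np.array([p+R@[x,yy,-U-.026] for x,yy in((.045,.02),(.045,-.02),(0,.02),(0,-.02),(.065,0))])).round(1).tolist())
for v in (150,170,190,210,230,250): 
    r=f[v]; print(v,''.join('#' if q.max()<60 else 'W' if q.min()>150 else 'g' if q.max()-q.min()<35 else '.' for q in r[200:360]))
E
```

```text
13.7 [0.54497394 0.31800585 0.12081366] [[0.8163, 0.1816, 0.5483], [0.1518, -0.9834, 0.0997], [0.5573, 0.0018, -0.8303]]
[-0.4132 -0.0177 -0.7482]
[354, 58, 97, 24, 534] [401.4  69.4] [[353.0, 63.0], [355.0, 57.0], [451.0, 76.0], [450.0, 82.0]]
[320, 63, 13, 14, 146] [325.9  69.4] [[320.0, 63.0], [332.0, 63.0], [332.0, 76.0], [320.0, 76.0]]
[204, 64, 13, 14, 147] [210.   70.7] [[204.0, 64.0], [216.0, 64.0], [216.0, 77.0], [204.0, 77.0]]
[207, 113, 125, 198, 6227] [252.  162.7] [[207.0, 114.0], [331.0, 113.0], [332.0, 309.0], [208.0, 310.0]]
[254, 229, 52, 89, 4384] [279.4 272.3] [[254.0, 229.0], [305.0, 229.0], [305.0, 317.0], [254.0, 317.0]]
[329, 258, 23, 52, 620] [339.3 283.8] [[327.0, 259.0], [343.0, 256.0], [353.0, 307.0], [337.0, 310.0]]
[521, 292, 39, 90, 1621] [544.6 350.8] [[520.0, 373.0], [558.0, 292.0], [591.0, 307.0], [553.0, 389.0]]
pred rail inner nose [[234.7, 210.2], [233.0, 175.2], [305.9, 209.6], [306.6, 174.7]]
apex [269.1, 129.5] tail rails [[240.6, 326.9], [239.0, 294.2], [303.6, 326.3], [304.3, 293.7]]
body in nest [ 9.3 -6.5 56.7]
body top corners [[337.9, 198.
[... 357 characters left out ...]
######ggWW..............................
190 ............WWWWWWWWWWWWWWWgg#######################################g......................g#######################################g............................
210 ..............WWWWWWgggggggg#######################################################################################################g............................
230 ...............WWWWWWWWWWWWWgg######################ggWWWWWWWWWWWWWWWWWWWWWWWWWWWWWWWWWWWWWWWWWWWWWWWWWWWWgg######################g.............................
250 .................WWWWWWWWWWWWgg######################ggWWWWWWWWWWWWWWWWWWWWWWWWWWWWWWWWWWWWWWWWWWWWWWWWWWgg######################...............................
```

```bash
python3 -c "
from go import *
tgt('round',.012,0,.055);print(monitor.sense()['joint_velocities'])"
```

```text
t 13.75 from [0.5449 0.318  0.1215] turn [ 0.0005 -0.0003  0.0029] shift [ 0.0136  0.0482 -0.0036]
[ 0.002  -0.0172  0.0057 -0.0013 -0.0017  0.0043]
```

Call:
send_rows:
  moves: "0 0 0.003 0.014 0.048 -0.004 -1;0 0 0.003 0.014 0.048 -0.004 -1;0 0 0.003 0.014 0.048 -0.004 -1"

```text
time_s: 14.05
tool_pos: [0.5465, 0.3256, 0.1206]
tcp_rot: [[0.814, 0.192, 0.548], [0.16, -0.981, 0.106], [0.558, 0.001, -0.83]]
contact_force: [0.1, 1.0, -0.3]
width: 0.0393
grip_force: 61.7
```

```bash
cat > chk.py <<'E'
from go import *
import sys
kind,name=sys.argv[1:3]
s,c=pickle.load(open(name+'.pkl','rb')); f=cv2.imread(f'pics/{name}.png').astype(int)
H,y=HP[kind];F=frame(kind,y); R=s['tcp_rot'];p=s['tool_pos']
print('F',s['contact_force'].round(1),'body in nest mm',(F.T@(p+R@[0,0,-U]-H)*1000).round(1),'R err',rv(F@D,R)*180)
hw=.02 if kind=="round" else .025
print('pred body edges L,R at x=.02',proj(c,np.array([p+R@[.02,yy,-U-.026] for yy in(-hw,hw)])).round(1).tolist())
# rails' outer sides predicted
def pr(x,yy,h): return proj(c,H+F@[x,yy,h])[0].round(1).tolist()
print('pred rail inner (L,R) x=.048,.028,-.03,-.055',[(pr(x,hw+.001,.014),pr(x,-hw-.001,.014)) for x in (.048,.028,-.03,-.055)])
for v in range(130,330,12):
    r=f[v]; t=['#' if q.max()<100 else 'W' if q.min()>170 else '.' if q.max()-q.min()>60 else 'g' for q in r]
    out=[];a=150
    for i in range(151,420):
        if t[i]!=t[a] :
            if i-a>2: out.append(f"{t[a]}{a}-{i-1}")
            a=i
    print(v,' '.join(out))
E
python3 snap.py k2; python3 chk.py round k2
```

```text
14.05 [0.54647254 0.32563961 0.1205978 ] [[0.8143, 0.1918, 0.5478], [0.1598, -0.9814, 0.106], [0.558, 0.0013, -0.8299]]
F [ 0.1  1.  -0.3] body in nest mm [11.6  0.5 54.9] R err [-0.0872  0.0695  0.0723]
pred body edges L,R at x=.02 [[232.3, 259.2], [334.4, 259.3]]
pred rail inner (L,R) x=.048,.028,-.03,-.055 [([246.2, 179.4], [320.2, 179.6]), ([247.2, 212.8], [318.8, 213.0]), ([249.7, 298.5], [315.3, 298.7]), ([250.6, 331.2], [313.9, 331.3])]
130 .150-219 W221-344
142 .150-213 .215-220 W221-255 #257-302 W304-343 .344-349
154 .150-214 .216-221 W222-242 #244-315 W317-343 .344-348
166 .150-215 .217-222 W223-234 #236-323 W325-342
178 .150-222 W223-225 #228-269 .271-288 #289-329 W330-341 .342-347
190 .150-216 .218-223 #227-268 .269-290 #291-331 W333-341 .342-346
202 .150-217 .219-224 #227-331 W333-340 .341-345
214 .150-218 .220-224 g225-227 #228-331 W334-339
226 .150-225 #228-330 W333-338 .339-344
238 .150-219 .221-226 #229-252 W255-304 #307-330 W333-338 .339-343
250 .150-220 .222-226 g227-229 #230-253 W256-304 #306-329 W332-337
262 .150-220 W221-229 #231-253 W256-303 #306-328 W330-338
274 .150-204 #205-215 W217-228 #230-253 W256-303 #306-329 W331-342 #345-354
286 .150-199 #203-206 g209-211 W212-225 #227-254 W256-303 #305-332 W334-347 g348-359
298 .150-194 #195-206 W208-221 #223-254 W257-302 #305-336 W338-351 #353-365
310 .150-181 #182-217 g218-221 #222-254 W257-302 #305-338 g339-341 #342-377
322
```

The body sits about 1.6 mm to +y of the insert's centreline in the image (body mid col 279.3, insert mid col 282.3 at larger depth). Yaw matches. I'll correct y and lower to just above the rails.

```bash
python3 -c "
from go import *
tgt('round',.012,-.0011,.021)
F=frame('round',HP['round'][1]);print('per mm norm units',F.T/150)"
```

```text
t 14.1 from [0.5462 0.3255 0.1202] turn [ 0.0006 -0.0006 -0.0004] shift [ 0.1303  0.0152 -0.1833]
per mm norm units [[ 0.0054  0.0011  0.0037]
 [-0.0013  0.0065  0.    ]
 [-0.0037 -0.0007  0.0055]]
```

Call:
send_rows:
  moves: "0 0 0 0.04 0 -0.06 -1;0 0 0 0.08 0.005 -0.12 -1;0 0 0 0.13 0.015 -0.183 -1;0 0 0 0.13 0.015 -0.183 -1;0 0 0 0.13 0.015 -0.183 -1"

```text
time_s: 14.6
tool_pos: [0.5658, 0.3275, 0.0909]
tcp_rot: [[0.816, 0.191, 0.545], [0.161, -0.982, 0.104], [0.555, 0.002, -0.832]]
contact_force: [0.1, 0.2, -2.0]
width: 0.0392
grip_force: 61.7
```

```bash
python3 snap.py k3; python3 chk.py round k3; python3 -c "
from go import *
tgt('round',-.003,-.0011,.021)"
```

```text
14.6 [0.56580397 0.32748986 0.09088049] [[0.816, 0.1914, 0.5454], [0.1605, -0.9815, 0.1043], [0.5553, 0.0024, -0.8317]]
F [ 0.1  0.2 -2. ] body in nest mm [11.1 -1.3 19.5] R err [-0.1883  0.2398  0.0528]
pred body edges L,R at x=.02 [[232.3, 259.4], [334.4, 259.4]]
pred rail inner (L,R) x=.048,.028,-.03,-.055 [([234.9, 195.8], [325.2, 196.0]), ([236.6, 235.5], [323.3, 235.7]), ([240.6, 335.0], [318.5, 335.1]), ([242.1, 371.9], [316.8, 372.0])]
130 .150-203 W204-354 .355-360
142 .150-204 W205-255 #257-302 W304-353
154 .150-205 W206-242 #244-315 W317-352
166 .150-206 W207-234 #236-323 W325-351
178 .150-207 W208-228 #230-270 .271-288 #289-329 W330-350 .352-357
190 .150-208 W209-226 #228-268 .269-290 #291-331 W333-350 .351-356
202 .150-201 .203-208 W209-226 #228-331 W333-349 .350-355
214 .150-202 .204-209 W211-227 #229-330 W332-348 .349-354
226 .150-203 .205-210 W211-227 #229-330 W331-347
238 .150-204 .206-211 W212-219 g220-227 #228-252 W255-303 g304-306 #307-331 g332-336 W337-346
250 .150-205 .207-212 W213-218 g219-223 W224-227 #230-253 W256-303 #306-329 g330-332 W333-345
262 .150-206 .208-213 W214-229 #231-253 W256-303 #306-328 W330-345 .346-351
274 .150-204 #205-215 W217-228 #230-253 W256-303 #306-329 W331-342 #345-354
286 .150-199 #200-208 g209-211 W212-225 #227-254 W257-302 #305-332 W334-347 g348-359
298 .150-193 #194-206 W208-221 #223-254 W257-302 #305-336 W338-351 #353-365
310 .150-181 #182-216 g217-222 #223-254 W257-302 #305-336 g337-342 #343-378
322 
t 14.65 from [0.5658 0.3276 0.0915] turn [ 0.0009 -0.0011 -0.0003] shift [-0.0817 -0.0149 -0.0474]
```

Now aligned: insert mid col 279.3, body mid col 279.3. Next, push back against the jaw by 14–15 mm down-slope.

Call:
send_rows:
  moves: "0.001 -0.001 0 -0.03 -0.005 -0.018 -1;0.001 -0.001 0 -0.06 -0.01 -0.036 -1;0.001 -0.001 0 -0.082 -0.015 -0.047 -1;0.001 -0.001 0 -0.082 -0.015 -0.047 -1;0.001 -0.001 0 -0.082 -0.015 -0.047 -1"

```text
time_s: 15.15
tool_pos: [0.5555, 0.3269, 0.0872]
tcp_rot: [[0.811, 0.194, 0.553], [0.159, -0.981, 0.111], [0.564, -0.002, -0.826]]
contact_force: [5.5, 0.1, -0.5]
width: 0.0388
grip_force: 61.4
```

```bash
python3 snap.py k4; python3 chk.py round k4|head -1; python3 -c "
from go import *
F=frame('round',HP['round'][1]);print('force in nest',F.T@monitor.sense()['contact_force'])
tgt('round',-.003,-.0013,.006)"
```

```text
15.15 [0.55553846 0.32685348 0.08716672] [[0.8105, 0.1935, 0.5528], [0.1588, -0.9811, 0.1106], [0.5638, -0.0019, -0.8259]]
F [ 5.5  0.1 -0.5] body in nest mm [ 0.3 -0.1 22.1] R err [ 0.1666 -0.2891  0.1742]
force in nest [ 5.066  -0.512  -3.8496]
t 15.2 from [0.5556 0.3269 0.0872] turn [-0.001   0.0016 -0.001 ] shift [ 0.0416 -0.0007 -0.1021]
```

Call:
send_rows:
  moves: "-0.001 0.0015 -0.001 -0.025 -0.006 -0.017 -1;-0.001 0.0015 -0.001 -0.025 -0.006 -0.017 -1;-0.001 0.0015 -0.001 -0.025 -0.006 -0.017 -1"

```text
time_s: 15.5
tool_pos: [0.5523, 0.3263, 0.0851]
tcp_rot: [[0.813, 0.191, 0.55], [0.158, -0.982, 0.107], [0.56, -0.0, -0.828]]
contact_force: [6.6, 0.5, 0.2]
width: 0.0389
grip_force: 61.4
```

```bash
python3 snap.py k5; python3 chk.py round k5; python3 -c "
from go import *
F=frame('round',HP['round'][1]);print('force in nest',F.T@monitor.sense()['contact_force'])
tgt('round',-.0045,-.0012,.008)"
```

```text
15.5 [0.55233077 0.32631632 0.08511901] [[0.813, 0.1908, 0.5501], [0.1581, -0.9816, 0.1069], [0.5604, -0.0, -0.8282]]
F [6.6 0.5 0.2] body in nest mm [-3.5  0.  22.2] R err [ 0.0156 -0.0791  0.0185]
pred body edges L,R at x=.02 [[232.3, 259.4], [334.4, 259.4]]
pred rail inner (L,R) x=.048,.028,-.03,-.055 [([237.4, 163.8], [328.6, 163.9]), ([239.0, 205.3], [326.6, 205.3]), ([242.9, 309.2], [321.8, 309.3]), ([244.4, 347.8], [320.0, 347.9])]
130 .150-207 W209-262 g263-278 g281-301 W302-355
142 .150-208 W209-251 #254-305 g306-313 W314-354
154 .150-209 W210-239 #242-317 g318-324 W325-354 .355-360
166 .150-210 W211-213 W216-234 #236-324 W327-353 .354-359
178 .150-211 W212-228 #230-270 .271-288 #289-329 W330-352 .353-358
190 .150-204 .206-211 W213-226 #228-268 .269-290 #291-331 W333-351 .352-357
202 .150-205 .207-212 W214-226 #228-331 W333-350
214 .150-206 .208-213 W214-221 g222-226 #227-332 g333-338 W339-349
226 .150-207 .209-214 W215-221 #228-330 W333-348 .350-355
238 .150-208 .210-215 W216-226 #229-252 g253-255 W256-303 #306-330 W333-348 .349-354
250 .150-209 .211-216 W217-227 #230-253 W256-303 #306-329 g330-332 W333-347 .348-353
262 .150-216 W218-229 #231-253 W256-303 #306-328 W330-346 .348-352
274 .150-204 #205-215 W217-228 #230-253 W256-303 #306-329 W331-342 #344-354
286 .150-199 #200-209 W212-225 #227-254 W257-302 #305-332 W334-347 g348-360
298 .150-193 #194-206 W208-221 #223-254 W257-302 #305-336 W338-351 #353-365
310 .150-181 #182-216 g217-222 #223-255 W257-302 #305-336 g337-341 #342-377
322 
force in nest [ 5.2517 -1.5014 -3.8529]
t 15.55 from [0.5524 0.3263 0.0852] turn [-0.0001  0.0005 -0.0001] shift [ 0.0473  0.0008 -0.0829]
```

Run:
```python
from go import *
s,c=pickle.load(open('k5.pkl','rb')); f=cv2.imread('pics/k5.png').astype(int)
H,y=HP['round'];F=frame('round',y)
pr=lambda x,yy,h: proj(c,H+F@[x,yy,h])[0].round(1).tolist()
print('pred apex',pr(.0733,0,.014),'V inner line pts',pr(.0591,.0142,.014),pr(.0591,-.0142,.014),pr(.0653,.008,.014),pr(.0653,-.008,.014))
print(f[120,200:360:4].min(1).tolist())
for v in range(64,240,8):
    r=f[v]; t=['W' if q.min()>225 else '-' for q in r]; out=[];a=190
    for i in range(191,375):
        if t[i]!=t[a] or i==374:
            if i-a>2 and t[a]=='W': out.append(f"{a}-{i-1}")
            a=i
    print(v,out)
```

```text
pred apex [283.2, 106.4] V inner line pts [251.5, 139.4] [314.6, 139.4] [265.1, 125.2] [301.1, 125.2]
[90, 0, 183, 183, 186, 189, 186, 181, 187, 187, 191, 253, 254, 254, 254, 254, 254, 253, 185, 146, 184, 147, 122, 174, 253, 254, 254, 254, 254, 254, 254, 193, 186, 183, 185, 185, 182, 180, 184, 172]
64 []
72 []
80 []
88 []
96 []
104 ['257-273', '290-307']
112 ['250-278', '286-315']
120 ['242-270', '294-322']
128 ['235-263', '302-330']
136 ['227-255', '309-337']
144 ['220-247', '317-345']
152 ['213-240', '325-352']
160 ['217-236', '328-347']
168 ['217-232', '328-348']
176 ['218-228', '330-347']
184 ['218-226', '333-346']
192 ['219-225', '334-346']
200 ['219-225', '333-346']
208 []
216 []
224 []
232 []
```

The V apex is seen at (282.3,107.9) against a prediction of (283.2,106.4). So home is only about 0.9 mm lower than estimated, the nose clears by about 3 mm, and the body can go down.

Call:
send_rows:
  moves: "0 0 0 0 -0.006 -0.005 -1;0 0 0 0.015 -0.004 -0.035 -1;0 0 0 0.032 -0.002 -0.06 -1;0 0 0 0.047 0 -0.083 -1;0 0 0 0.047 0 -0.083 -1"

```text
time_s: 16.05
tool_pos: [0.559, 0.3265, 0.0721]
tcp_rot: [[0.814, 0.19, 0.549], [0.157, -0.982, 0.107], [0.56, -0.001, -0.829]]
contact_force: [5.2, 2.0, 3.0]
width: 0.0385
grip_force: 62.0
```

```bash
python3 snap.py k6; python3 chk.py round k6|egrep -v "pred|^[23]|^1[35]"; python3 -c "
from go import *
F=frame('round',HP['round'][1]);print('force in nest',F.T@monitor.sense()['contact_force'])
tgt('round',-.0045,-.0012,.000)"
```

```text
16.05 [0.55897539 0.32651797 0.07210614] [[0.8137, 0.1904, 0.5492], [0.1573, -0.9817, 0.1072], [0.5596, -0.0009, -0.8288]]
F [5.2 2.  3. ] body in nest mm [-5.3 -1.   7.8] R err [ 0.0528 -0.0155 -0.0099]
142 .150-199 W201-245 g246-253 #254-305 g306-314 W315-359
166 .150-201 W202-205 W207-230 g231-233 #234-325 g326-329 W330-357
178 .150-202 W204-228 #230-270 .271-288 #289-329 W331-356 .357-363
190 .150-203 W205-226 #228-268 .269-290 #291-331 W333-355 .357-362
force in nest [ 6.1945  1.8776 -1.7731]
t 16.1 from [0.5588 0.3264 0.072 ] turn [-0.0003 -0.      0.0001] shift [ 0.0342  0.0057 -0.0394]
```

Between the rails with no bind. I'll lower to the insert.

Call:
send_rows:
  moves: "0 0 0 0.014 0.003 -0.022 -1;0 0 0 0.025 0.004 -0.036 -1;0 0 0 0.032 0.006 -0.044 -1;0 0 0 0.032 0.006 -0.044 -1"

```text
time_s: 16.5
tool_pos: [0.5629, 0.3266, 0.0648]
tcp_rot: [[0.815, 0.19, 0.548], [0.157, -0.982, 0.106], [0.558, 0.0, -0.83]]
contact_force: [4.0, 1.5, 4.3]
width: 0.0387
grip_force: 62.1
```

```bash
python3 -c "
from go import *
F=frame('round',HP['round'][1]);print('force in nest',F.T@monitor.sense()['contact_force'])
tgt('round',-.0045,-.0012,.000)"
```

```text
force in nest [5.9162 0.6956 1.2297]
t 16.5 from [0.5629 0.3266 0.0648] turn [ 0.0002 -0.0005  0.0003] shift [0.0067 0.0046 0.0086]
```

Call:
send_rows:
  moves: "0 0 0 0.006 0.002 -0.006 -1;0 0 0 0.01 0.003 -0.011 -1;0 0 0 0.01 0.003 -0.011 -1"

```text
time_s: 16.8
tool_pos: [0.5641, 0.3268, 0.063]
tcp_rot: [[0.815, 0.189, 0.548], [0.157, -0.982, 0.105], [0.558, 0.0, -0.83]]
contact_force: [3.7, 0.6, 5.2]
width: 0.039
grip_force: 62.1
```

```bash
cat > fc.py <<'E'
from go import *
import sys
k=sys.argv[1]; H,y=HP[k]; F=frame(k,y); s=monitor.sense()
print('force in nest',F.T@s['contact_force'],'body mm',(F.T@(s['tool_pos']+s['tcp_rot']@[0,0,-U]-H)*1000).round(1),'Rerr deg',rv(F@D,s['tcp_rot'])*180,s['time_s'])
E
python3 fc.py round
```

```text
force in nest [ 6.0485 -0.0754  2.1987] body mm [-6.1 -1.7 -2.6] Rerr deg [-0.0488  0.1041 -0.0659] 16.8
```

Call:
send_rows:
  moves: "0 0 0 0.008 0.004 -0.006 -1;0 0 0 0.016 0.005 -0.014 -1;0 0 0 0.016 0.005 -0.014 -1;0 0 0 0.016 0.005 -0.014 -1"

```text
time_s: 17.2
tool_pos: [0.5663, 0.3275, 0.0609]
tcp_rot: [[0.815, 0.19, 0.548], [0.158, -0.982, 0.105], [0.558, 0.001, -0.83]]
contact_force: [2.7, 0.5, 4.4]
width: 0.039
grip_force: 62.1
```

```bash
python3 fc.py round
```

```text
force in nest [ 4.6766 -0.0575  2.1035] body mm [-5.3 -1.4 -5.6] Rerr deg [-0.0521  0.1074 -0.0589] 17.2
```

Call:
send_rows:
  moves: "0 0 0 0.008 0.002 -0.01 -1;0 0 0 0.012 0.002 -0.017 -1;0 0 0 0.012 0.002 -0.017 -1;0 0 0 0.012 0.002 -0.017 -1"

```text
time_s: 17.6
tool_pos: [0.5665, 0.3275, 0.0608]
tcp_rot: [[0.814, 0.19, 0.549], [0.157, -0.982, 0.106], [0.559, 0.0, -0.829]]
contact_force: [-15.8, -4.6, 28.6]
width: 0.039
grip_force: 65.9
```

```bash
python3 fc.py round; python3 snap.py k7; python3 chk.py round k7
```

```text
force in nest [ 2.3758 -1.5374 32.9029] body mm [-5.3 -1.4 -5.8] Rerr deg [-0.0083 -0.008  -0.056 ] 17.6
17.6 [0.56650216 0.3275247  0.06082117] [[0.8139, 0.1896, 0.5492], [0.1572, -0.9819, 0.1059], [0.5593, 0.0002, -0.829]]
F [-15.8  -4.6  28.6] body in nest mm [-5.3 -1.4 -5.8] R err [-0.0083 -0.008  -0.056 ]
pred body edges L,R at x=.02 [[232.3, 259.3], [334.4, 259.4]]
pred rail inner (L,R) x=.048,.028,-.03,-.055 [([224.2, 172.4], [335.1, 172.4]), ([226.8, 222.0], [332.5, 222.0]), ([233.1, 342.8], [326.2, 342.7]), ([235.3, 386.4], [323.9, 386.3])]
130 .150-189 W192-256 g257-274 W275-277 g278-301 W302-366 .367-373
142 .150-183 .185-190 W193-244 g245-252 #253-306 g307-312 W313-362 .367-372
154 .150-184 .186-191 W193-233 g234-241 #242-317 g318-324 W325-364 .366-371
166 .150-185 .187-192 W194-224 g225-232 #233-325 g326-333 W334-362 .365-370
178 .150-186 .188-194 g197-199 W200-224 g225-228 #229-270 .271-288 #289-330 W333-360 g361-363 .364-369
190 .150-187 .189-195 W200-225 #227-268 .269-290 #291-331 W333-359
202 .150-188 .190-196 W197-225 #227-331 W333-358
214 .150-197 W199-226 #228-331
[... 353 characters left out ...]
8 g303-305 #306-329 g330-338 g340-348 g350-358
262 .150-194 .196-201 g205-207 g211-218 W219-229 #231-253 g254-258 g261-269 g271-275 g280-282 W285-287 g290-292 g294-296 g298-305 #306-328 W330-340 g341-347 g350-357
274 .150-195 .197-202 g203-205 #206-215 W217-228 #230-253 g254-265 g267-271 g273-276 g278-280 g282-293 g298-305 #306-329 W331-342 #344-354 .357-362
286 .150-196 .198-200 #201-210 W213-225 #227-254 g255-258 g260-267 g269-286 g288-297 g299-304 #305-332 W334-347 g348-351
298 .150-193 #194-206 W208-221 #223-254 g255-260 g262-269 g271-281 g283-295 g297-300 g302-304 #305-336 W338-351 #353-365
310 .150-181 #182-216 g217-222 #223-254 g255-264 g266-289 g291-304 #305-337 g338-340 #341-378
322
```

Firm contact on the insert at 33 N. I'll ease the press and slide up-slope toward the stop.

Call:
send_rows:
  moves: "0 0 0 -0.005 -0.001 0.007 -1;0 0 0 0.006 0.001 0.015 -1;0 0 0 0.017 0.003 0.022 -1;0 0 0 0.017 0.003 0.022 -1;0 0 0 0.017 0.003 0.022 -1"

```text
time_s: 18.15
tool_pos: [0.5663, 0.3274, 0.0608]
tcp_rot: [[0.817, 0.189, 0.544], [0.158, -0.982, 0.104], [0.554, 0.001, -0.832]]
contact_force: [-16.8, -0.8, 16.5]
width: 0.0391
grip_force: 65.0
```

```bash
python3 fc.py round
```

```text
force in nest [-4.5462  2.3754 22.9925] body mm [-5.3 -1.5 -5.8] Rerr deg [-0.1009  0.3258 -0.0658] 18.15
```

```bash
python3 snap.py k8
python3 - <<'E'
from go import *
s,c=pickle.load(open('k8.pkl','rb')); f=cv2.imread('pics/k8.png').astype(int)
H,y=HP['round'];F=frame('round',y); H=H+F@[0,0,-.0058]
L=[];Rr=[]
for v in range(84,140,4):
    r=f[v]; t=[q.min()>225 for q in r]; out=[];a=160
    for i in range(161,400):
        if t[i]!=t[a] or i==399:
            if i-a>2 and t[a]: out.append((a,i-1))
            a=i
    print(v,out)
    if len(out)==2: L.append(F.T@(onplane(c,out[0][1]+1,v+.5,H+F@[0,0,.014],F[:,2])-H)); Rr.append(F.T@(onplane(c,out[1][0],v+.5,H+F@[0,0,.014],F[:,2])-H))
L=np.array(L)*1e3;Rr=np.array(Rr)*1e3; print(L[:,:2].round(1).tolist(),Rr[:,:2].round(1).tolist())
d=[(f[v,281].max()) for v in range(110,160,2)];print(d)
E
```

```text
18.15 [0.56632473 0.32742228 0.06076178] [[0.8172, 0.1894, 0.5443], [0.158, -0.9819, 0.1045], [0.5543, 0.0006, -0.8323]]
84 []
88 []
92 [(255, 260), (297, 301)]
96 [(252, 264), (293, 305)]
100 [(248, 268), (289, 309)]
104 [(244, 272), (285, 313)]
108 [(241, 274), (283, 316)]
112 [(237, 271), (286, 320)]
116 [(233, 267), (290, 324)]
120 [(230, 263), (294, 328)]
124 [(226, 260), (298, 331)]
128 [(222, 256), (302, 335)]
132 [(219, 252), (305, 339)]
136 [(215, 248), (309, 343)]
[[76.7, 6.8], [75.3, 5.4], [73.9, 3.9], [72.5, 2.4], [71.1, 1.7], [69.7, 2.8], [68.2, 4.3], [66.8, 5.9], [65.3, 7.0], [63.8, 8.6], [62.4, 10.1], [60.9, 11.7]] [[76.7, -6.4], [75.4, -5.0], [73.9, -3.5], [72.5, -2.0], [71.1, -1.3], [69.7, -2.4], [68.2, -3.9], [66.8, -5.4], [65.3, -7.0], [63.8, -8.5], [62.4, -9.7], [60.9, -11.3]]
[np.int64(187), np.int64(186), np.int64(184), np.int64(157), np.int64(149), np.int64(146), np.int64(131), np.int64(126), np.int64(127), np.int64(122), np.int64(123), np.int64(119), np.int64(90), np.int64(42), np.int64(35), np.int64(35), np.int64(45), np.int64(46), np.int64(43), np.int64(44), np.int64(42), np.int64(45), np.int64(46), np.int64(45), np.int64(49)]
```

Vision gives home at x = −1.0; the body is at −5.3 and held by friction. I'll ease the press further and let it slide.

Call:
send_rows:
  moves: "0 0 0 -0.004 -0.001 0.006 -1;0 0 0 -0.006 -0.001 0.008 -1;0 0 0 -0.006 -0.001 0.008 -1;0 0 0 -0.006 -0.001 0.008 -1"

```text
time_s: 18.6
tool_pos: [0.5677, 0.3277, 0.0618]
tcp_rot: [[0.816, 0.19, 0.545], [0.158, -0.982, 0.105], [0.555, 0.001, -0.832]]
contact_force: [-6.8, 1.7, 9.9]
width: 0.0388
grip_force: 63.3
```

```bash
python3 fc.py round
```

```text
force in nest [ 0.2926  2.9763 11.7205] body mm [-3.6 -1.5 -5.7] Rerr deg [-0.0949  0.2531 -0.0505] 18.6
```

Call:
send_rows:
  moves: "0 0 0 0.004 0.001 0.006 -1;0 0 0 0.01 0.002 0.011 -1;0 0 0 0.01 0.002 0.011 -1;0 0 0 0.01 0.002 0.011 -1"

```text
time_s: 19.0
tool_pos: [0.5684, 0.3278, 0.0623]
tcp_rot: [[0.818, 0.189, 0.544], [0.158, -0.982, 0.104], [0.554, 0.001, -0.833]]
contact_force: [-7.2, 2.5, 5.9]
width: 0.0387
grip_force: 62.9
```

```bash
python3 fc.py round
```

```text
force in nest [-2.1475  3.81    8.611 ] body mm [-2.7 -1.5 -5.7] Rerr deg [-0.1204  0.3715 -0.0825] 19.0
```

Near the stop now. I'll release and back off along the normal.

Call:
send_rows:
  moves: "0 0 0 0 0 0 1;0 0 0 0 0 0 1;0 0 0 0 0 0 1;0 0 0 0 0 0 1;0 0 0 0 0 0 1;0 0 0 0 0 0 1;0 0 0 -0.08 -0.015 0.12 1;0 0 0 -0.167 -0.032 0.249 1;0 0 0 -0.167 -0.032 0.249 1;0 0 0 -0.167 -0.032 0.249 1"

```text
time_s: 20.0
tool_pos: [0.5456, 0.323, 0.1011]
tcp_rot: [[0.816, 0.189, 0.546], [0.157, -0.982, 0.104], [0.556, 0.001, -0.831]]
contact_force: [-0.4, 0.1, -0.1]
width: 0.0854
grip_force: 0.0
```

```bash
python3 fc.py round; python3 snap.py k9
python3 - <<'E'
from go import *
s,c=pickle.load(open('k9.pkl','rb')); f=cv2.imread('pics/k9.png').astype(int)
H,y=HP['round'];F=frame('round',y); H=H+F@[0,0,-.0058]
def m(u,v,h): return ((F.T@(onplane(c,u,v,H+F@[0,0,h],F[:,2])-H))*1e3)[:2].round(1)
# V inner edges
for v in range(90,330,8):
    r=f[v]; t=['#' if q.max()<110 else 'W' if q.min()>225 else '.' if q.max()-q.min()>60 else 'g' for q in r]; out=[];a=180
    for i in range(181,380):
        if t[i]!=t[a] or i==379:
            if i-a>2: out.append(f"{t[a]}{a}-{i-1}{m(a,v+.5,.014 if t[a]=='W' else .026).tolist()}" if t[a] in 'W#' else f"{t[a]}{a}")
            a=i
    print(v,' '.join(out))
E
```

```text
force in nest [-0.3836  0.1885  0.1826] body mm [-0.4 -1.9 39.5] Rerr deg [-0.101   0.1824 -0.1043] 20.0
20.0 [0.54560948 0.3229662  0.10106105] [[0.8159, 0.1887, 0.5465], [0.1575, -0.982, 0.1041], [0.5563, 0.0011, -0.831]]
90 .180 .202 .355
98 .180 g209 .347 .355
106 .180 .203 g209 W259-267[75.8, 9.8] g268 W289-297[75.8, -5.2] g298 .347 .354
114 .180 g210 W251-274[71.9, 14.0] g275 W282-304[71.9, -1.7] g305 .347 .354
122 .180 .204 g210 W244-269[68.0, 17.6] g270 W287-312[68.0, -4.3] g313 .346 .353
130 .180 .205 g211 W236-261[64.0, 21.9] g262 #268-287[65.0, 5.1] g288 W295-320[64.0, -8.4] g321 .346 .353
138 .180 g211 W229-253[60.0, 25.7] g254 #257-299[61.3, 10.4] g300 W303-327[59.9, -12.6] g328 .345 .352
146 .180 .206 g212 W222-246[55.8, 29.5] #249-307[57.5, 14.4] W310-335[55.8, -16.4] g336 .345 .352
154 .180 g212 W215-238[51.7, 33.4] g239 #243-313[53.6, 17.4] g314 W318-341[51.7, -20.7] .344 .351
162 .180 .207 g213 W219-236[47.5, 31.5] g237 #240-270[49.6, 19.0] .271 #286-316[49.6, -3.6] g317 W320-337[47.4, -21.9] g338 .344 .351
170 .180 .208 g214 W220-236[43.2, 31.2] #239-269[45.6, 19.7
[... 1185 characters left out ...]
44 #376-378[-17.6, -54.1]
290 #180-184[-22.5, 55.3] .185 g222 W231-241[-30.1, 28.7] #244-313[-22.6, 19.5] W315-328[-30.1, -21.8] g329 .337 .343 #376-378[-22.7, -54.5]
298 #180-185[-27.7, 55.8] .186 .217 g222 W228-242[-35.6, 30.8] #245-313[-27.8, 19.1] W316-330[-35.7, -22.6] g331 .336 .343 #375-378[-27.9, -54.4]
306 #180-185[-33.0, 56.3] .186 .218 g223 W228-242[-41.3, 31.1] #245-313[-33.0, 19.3] W316-330[-41.4, -22.8] g331 .336 .342 #374-378[-33.1, -54.3]
314 #180-184[-38.3, 56.8] .185 g224 W229-242[-47.0, 30.7] #245-313[-38.4, 19.4] W315-329[-47.1, -22.4] g330 .335 .342 #375-378[-38.5, -55.4]
322 .181 .219 g224 W229-243[-52.9, 31.0] #246-312[-43.8, 19.0] W315-329[-53.0, -22.6] g330 .335 .341
```

The nose circle centre measures about 44 mm against home 44.0, and body and insert midlines coincide, so it is home. I'll press on the tail half with shut fingers to make sure it's flat.

Call:
send_rows:
  moves: "0 0 0 -0.026 -0.006 -0.139 -1;0 0 0 -0.026 -0.006 -0.139 -1;0 0 0 -0.026 -0.006 -0.139 -1;0 0 0 -0.026 -0.006 -0.139 -1;0 0 0 -0.026 -0.006 -0.139 -1;0 0 0 -0.026 -0.006 -0.139 -1;0 0 0 -0.026 -0.006 -0.139 -1;0 0 0 -0.026 -0.006 -0.139 -1;0 0 0 -0.013 -0.004 -0.158 -1;0 0 0 -0.001 -0.002 -0.176 -1;0 0 0 -0.001 -0.002 -0.176 -1"

```text
time_s: 21.15
tool_pos: [0.5452, 0.3225, 0.0745]
tcp_rot: [[0.816, 0.189, 0.546], [0.158, -0.982, 0.104], [0.556, 0.002, -0.831]]
contact_force: [-4.5, -1.8, 4.3]
width: 0.0001
grip_force: 3.2
```

```bash
python3 fc.py round
```

```text
force in nest [-1.5626 -0.9063  6.2685] body mm [-15.7  -2.3  17.7] Rerr deg [-0.1369  0.2158 -0.1032] 21.15
```

Call:
send_rows:
  moves: "0 0 0 0.004 0.001 -0.006 -1;0 0 0 0.008 0.001 -0.011 -1;0 0 0 0.008 0.001 -0.011 -1;0 0 0 0.008 0.001 -0.011 -1"

```text
time_s: 21.55
tool_pos: [0.5453, 0.3225, 0.0744]
tcp_rot: [[0.816, 0.189, 0.547], [0.158, -0.982, 0.104], [0.557, 0.001, -0.831]]
contact_force: [-16.4, -3.0, 20.3]
width: -0.0002
grip_force: 13.2
```

```bash
python3 fc.py round
```

```text
force in nest [-2.4605  0.2307 26.1802] body mm [-15.7  -2.3  17.6] Rerr deg [-0.1051  0.1448 -0.0997] 21.55
```

Fully down: 26 N with no movement. Now for the square body.

Call:
send_rows:
  moves: "0 0 0 -0.1 -0.02 0.15 0.9;0 0 0 -0.22 -0.04 0.6 0.9;0 0 0 -0.22 -0.04 0.8 0.9;0 0 0 -0.22 -0.04 0.8 0.9;0 0 0 -0.22 -0.04 0.8 0.9"

```text
time_s: 22.05
tool_pos: [0.514, 0.317, 0.1945]
tcp_rot: [[0.815, 0.188, 0.548], [0.157, -0.982, 0.105], [0.558, 0.0, -0.83]]
contact_force: [0.1, -0.3, -0.7]
width: 0.0723
grip_force: 0.0
```

```bash
python3 -c "
from go import *
to(Rz(.187)@D,[.496,-.3185,.12])"
```

```text
t 22.05 from [0.514  0.317  0.1945] turn [-0.0352  0.1852 -0.0008] shift [-0.1202 -4.2367 -0.4963]
```

Call:
send_rows:
  moves: "-0.0352 0.1852 -0.0008 -0.3 -1 0.1 1;-0.0352 0.1852 -0.0008 -0.3 -1 0.1 1;-0.0352 0.1852 -0.0008 -0.3 -1 0.1 1;-0.0352 0.1852 -0.0008 -0.3 -1 0.1 1;-0.0352 0.1852 -0.0008 -0.3 -1 0.1 1;-0.0352 0.1852 -0.0008 -0.3 -1 0.1 1"

```text
time_s: 22.65
tool_pos: [0.4697, 0.1654, 0.205]
tcp_rot: [[0.983, 0.184, -0.007], [0.184, -0.983, -0.003], [-0.008, 0.002, -1.0]]
contact_force: [0.9, 0.1, -0.0]
width: 0.0854
grip_force: 0.0
```

Call:
send_rows:
  moves: "0 0 0 0 -1 0 1;0 0 0 0 -1 0 1;0 0 0 0 -1 0 1;0 0 0 0 -1 0 1"

```text
time_s: 23.05
tool_pos: [0.4669, 0.0116, 0.2059]
tcp_rot: [[0.983, 0.181, -0.006], [0.181, -0.984, -0.005], [-0.007, 0.004, -1.0]]
contact_force: [0.2, 0.7, -0.1]
width: 0.0856
grip_force: 0.0
```

Call:
send_rows:
  moves: "0 0 0 0.1 -1 0 1;0 0 0 0.1 -1 0 1;0 0 0 0.1 -1 0 1;0 0 0 0.1 -1 0 1"

```text
time_s: 23.45
tool_pos: [0.4834, -0.1376, 0.206]
tcp_rot: [[0.983, 0.182, -0.004], [0.182, -0.983, -0.004], [-0.005, 0.003, -1.0]]
contact_force: [0.0, 0.5, 0.1]
width: 0.0853
grip_force: 0.0
```

Call:
send_rows:
  moves: "0 0 0 0.08 -1 -0.3 1;0 0 0 0.08 -1 -0.3 1;0 0 0 0.08 -1 -0.3 1;0 0 0 0.08 -1 -0.3 1;0 0 0 0.08 -1 -0.3 1"

```text
time_s: 23.95
tool_pos: [0.4947, -0.2823, 0.1605]
tcp_rot: [[0.983, 0.186, -0.006], [0.186, -0.983, 0.001], [-0.006, -0.003, -1.0]]
contact_force: [0.6, 0.1, -0.2]
width: 0.0853
grip_force: 0.0
```

```bash
python3 -c "
from go import *
from fit import bodyfit
to(Rz(.187)@D,[.496,-.3185,.02])
c=get_calibration('wrist');f=grab_frame('wrist')
print(bodyfit(c,f,'square',[.496,-.3185,.187]))
to(Rz(.187)@D,[.496,-.3185,.02])
"
```

```text
t 23.95 from [ 0.4947 -0.2823  0.1605] turn [-0.0005 -0.002   0.0001] shift [ 0.0087 -0.2415 -0.9364]
(array([ 0.496 , -0.3184,  0.2072]), np.float64(0.09112415492888037))
t 24.0 from [ 0.4949 -0.2813  0.1613] turn [-0.0004 -0.0017 -0.0003] shift [ 0.0074 -0.2482 -0.9423]
```

Position confirmed at (0.496,−0.3184). I'll go above it, check again, then descend.

Call:
send_rows:
  moves: "0 -0.002 0.002 0.008 -0.247 -0.3 1;0 -0.002 0.002 0.008 -0.247 -0.6 1;0 -0.002 0.002 0.008 -0.247 -0.8 1;0 -0.002 0.002 0.008 -0.247 -0.8 1"

```text
time_s: 24.4
tool_pos: [0.4935, -0.3153, 0.0386]
tcp_rot: [[0.981, 0.195, -0.005], [0.195, -0.981, 0.006], [-0.004, -0.007, -1.0]]
contact_force: [-1.3, 0.2, -0.6]
width: 0.0853
grip_force: 0.0
```

```bash
python3 -c "
from go import *
from fit import bodyfit
c=get_calibration('wrist');f=grab_frame('wrist')
print(bodyfit(c,f,'square',[.496,-.3185,.187]))
to(Rz(.195)@D,[.496,-.3185,-.0225])
"
```

```text
(array([ 0.496 , -0.3185,  0.187 ]), np.float64(1.0))
t 24.45 from [ 0.4956 -0.317   0.0414] turn [-0.0007 -0.0002 -0.0004] shift [ 0.0027 -0.0099 -0.4258]
```

Call:
send_rows:
  moves: "0 0 0 0.003 -0.01 -0.2 1;0 0 0 0.003 -0.01 -0.32 1;0 0 0 0.003 -0.01 -0.38 1;0 0 0 0.003 -0.01 -0.42 1;0 0 0 0.003 -0.01 -0.42 1;0 0 0 0.003 -0.01 -0.42 -1;0 0 0 0.003 -0.01 -0.42 -1;0 0 0 0.003 -0.01 -0.42 -1;0 0 0 0.003 -0.01 -0.42 -1;0 0 0 0.003 -0.01 -0.42 -1;0 0 0 0.003 -0.01 -0.42 -1;0 0 0 0.003 -0.01 -0.42 -1"
  newtons: 60

```text
time_s: 25.65
tool_pos: [0.4977, -0.3224, -0.0193]
tcp_rot: [[0.981, 0.193, 0.005], [0.193, -0.981, -0.003], [0.004, 0.004, -1.0]]
contact_force: [0.0, -0.1, 6.8]
width: 0.0488
grip_force: 64.7
```

Call:
send_rows:
  moves: "0 0 0 0 0 0.1 -1;0 0 0 0 0 0.4 -1;0 0 0 0 0 1 -1;0 0 0 0 0 1 -1;0 0 0 0 0 1 -1;0 0 0 0 0 1 -1;0 0 0 0 0 1 -1"

```text
time_s: 26.35
tool_pos: [0.4956, -0.3208, 0.1276]
tcp_rot: [[0.981, 0.193, -0.0], [0.193, -0.981, 0.001], [0.0, -0.001, -1.0]]
contact_force: [0.7, 0.0, -2.2]
width: 0.0489
grip_force: 63.8
```

```bash
python3 snap.py s1
python3 - <<'E'
from go import *
s,c=pickle.load(open('s1.pkl','rb')); f=cv2.imread('pics/s1.png').astype(int); p=s['tool_pos'];R=s['tcp_rot']
print(s['width'],s['contact_force'])
for u in (.023,.027):
    print(u,'nose top corners, nose bottom, x=.02 edges',proj(c,np.array([p+R@[x,y,-u-h] for x,y,h in((.055,.025,.026),(.055,-.025,.026),(.055,0,0),(.02,.025,.026),(.02,-.025,.026))])).round(1).tolist())
for v in range(140,330,8):
    r=f[v]; t=['#' if q.max()<100 else '.' if q.max()-q.min()>60 else 'W' for q in r]; out=[];a=150
    for i in range(151,420):
        if t[i]!=t[a]:
            if i-a>2: out.append(f"{t[a]}{a}-{i-1}")
            a=i
    print(v,' '.join(out))
tgt('square',.012,0,.055)
E
```

```text
26.35 [ 0.49564177 -0.32080452  0.12755032] [[0.9812, 0.1929, -0.0002], [0.1929, -0.9812, 0.0011], [0.0, -0.0012, -1.0]]
0.04885066500622105 [ 0.7164  0.0251 -2.1723]
0.023 nose top corners, nose bottom, x=.02 edges [[350.7, 171.2], [216.2, 171.1], [282.8, 159.4], [344.9, 256.5], [221.3, 256.5]]
0.027 nose top corners, nose bottom, x=.02 edges [[353.0, 173.4], [214.2, 173.3], [282.9, 160.9], [346.8, 261.0], [219.6, 261.0]]
140 
148 
156 
164 .150-222 #223-336
172 .150-217 #218-342
180 .150-217 #218-342
188 .150-217 #218-342
196 .150-217 #219-341
204 .150-218 #219-269 .270-290 #291-341
212 .150-218 #219-268 .270-290 #292-340
220 .150-219 #220-340
228 .150-219 #220-246 W247-312 #313-339
236 .150-219 #220-247 W248-312 #313-339
244 .150-219 #220-247 W248-312 #313-338
252 .150-220 #221-247 W248-312 #313-338
260 .150-211 W212-220 #221-247 W248-311 #312-338
268 .150-207 W208-219 #220-248 W249-311 #312-339 W340-350
276 .150-193 #194-203 W204-216 #217-249 W250-311 #312-342 W343-355 #356-365
284 .150-189 #190-200 W201-213 #214-249 W250-310 #311-345 W346-359 #360-370
292 .150-184 #185-196 W197-210 #211-249 W250-309 #310-348 W349-362 #363-375
300 .150-181 #182-193 W194-207 #208-250 W251-308 #309-351 W352-365 #366-379
308 .150-171 #172-200 W201-208 #209-250 W251-308 #309-351 W352-358 #359-389
316 .150-164 #165-394
324 #150-221 .222-224 #225-335
t 26.4 from [ 0.4956 -0.3207  0.1272] turn [ 0.0056 -0.145  -0.0953] shift [ 0.5094  2.6266 -0.1317]
```

```bash
sed -i 's/^U=.027/U=.0233/' go.py; python3 -c "
from go import *
tgt('square',.012,-.0011,.055,ax=-.0015)"
```

```text
t 26.4 from [ 0.4956 -0.3207  0.1272] turn [ 0.0056 -0.145  -0.0953] shift [ 0.5068  2.6195 -0.1051]
```

Call:
send_rows:
  moves: "0.006 -0.145 -0.095 -0.3 1 0.5 -1;0.006 -0.145 -0.095 -0.3 1 0.5 -1;0.006 -0.145 -0.095 -0.3 1 0.5 -1;0.006 -0.145 -0.095 -0.3 1 0.5 -1;0.006 -0.145 -0.095 -0.3 1 0.5 -1;0.006 -0.145 -0.095 -0.3 1 0.5 -1"

```text
time_s: 27.0
tool_pos: [0.4508, -0.1711, 0.2034]
tcp_rot: [[0.893, -0.11, 0.437], [-0.098, -0.994, -0.05], [0.439, 0.002, -0.898]]
contact_force: [0.9, -0.7, -1.6]
width: 0.0484
grip_force: 63.8
```

Call:
send_rows:
  moves: "0 0 0 0 1 0 -1;0 0 0 0 1 0 -1;0 0 0 0 1 0 -1;0 0 0 0 1 0 -1;0 0 0 0 1 0 -1"

```text
time_s: 27.5
tool_pos: [0.453, -0.0201, 0.2038]
tcp_rot: [[0.894, -0.104, 0.437], [-0.092, -0.995, -0.048], [0.439, 0.003, -0.898]]
contact_force: [-0.2, -0.1, -1.9]
width: 0.0485
grip_force: 63.8
```

```bash
python3 -c "
from go import *
tgt('square',.012,-.0011,.055,ax=-.0015)"
```

```text
t 27.5 from [ 0.453  -0.0201  0.2038] turn [ 0.001   0.0003 -0.0018] shift [ 0.7908  0.6151 -0.6159]
```

Call:
send_rows:
  moves: "0 0 -0.002 0.5 0.6 -0.2 -1;0 0 -0.002 0.79 0.615 -0.5 -1;0 0 -0.002 0.79 0.615 -0.615 -1;0 0 -0.002 0.79 0.615 -0.615 -1;0 0 -0.002 0.79 0.615 -0.615 -1;0 0 -0.002 0.79 0.615 -0.615 -1;0 0 -0.002 0.79 0.615 -0.615 -1"

```text
time_s: 28.2
tool_pos: [0.571, 0.0683, 0.1125]
tcp_rot: [[0.891, -0.119, 0.438], [-0.106, -0.993, -0.055], [0.441, 0.003, -0.897]]
contact_force: [0.1, 0.4, -1.4]
width: 0.0492
grip_force: 63.8
```

```bash
cat > runs.py <<'E'
from go import *
import sys
kind,name=sys.argv[1:3]; dz=float(sys.argv[3]) if len(sys.argv)>3 else 0
s,c=pickle.load(open(name+'.pkl','rb')); f=cv2.imread(f'pics/{name}.png').astype(int)
H,y=HP[kind];F=frame(kind,y); H=H+F@[0,0,dz]
m=lambda u,v,h: ((F.T@(onplane(c,u,v,H+F@[0,0,h],F[:,2])-H))*1e3)[:2].round(1).tolist()
for v in range(96,330,10):
    r=f[v]; t=['#' if q.max()<110 else 'W' if q.min()>225 else '.' if q.max()-q.min()>60 else 'g' for q in r]; out=[];a=140
    for i in range(141,420):
        if t[i]!=t[a] or i==419:
            if i-a>3: out.append(f"{t[a]}{a}-{i-1}"+(str(m(a,v+.5,.014))+str(m(i,v+.5,.014)) if t[a]=='W' else ''))
            a=i
    print(v,' '.join(out))
E
python3 fc.py square; python3 snap.py s2; python3 runs.py square s2
```

```text
force in nest [-0.5356  0.3645 -1.3052] body mm [13.7 -4.8 56.1] Rerr deg [-0.1698 -0.1581 -0.5513] 28.2
28.2 [0.57097018 0.06834592 0.11251007] [[0.8912, -0.1193, 0.4377], [-0.106, -0.9928, -0.055], [0.4411, 0.0026, -0.8974]]
96 .140-418
106 .140-203 W204-214[89.9, 37.2][89.9, 31.2] .215-331 W333-341[89.4, -33.2][89.4, -38.2] .343-418
116 .140-207 g208-211 .212-332 W334-339[84.2, -34.0][84.1, -37.3] .341-349 .351-418
126 .140-196 .198-348 .350-418
136 .140-203 g204-341 .342-418
146 .140-204 g205-209 W210-333[68.3, 35.4][67.8, -34.7] g334-341 .342-347 .349-418
156 .140-198 .200-204 g205-208 W209-335[62.7, 36.4][62.1, -36.1] g336-340 .341-346 .348-418
166 .140-205 g206-210 W211-218[56.9, 35.7][56.9, 31.1] #221-339 .340-418
176 .140-206 W210-215[51.0, 36.7][51.0, 33.2] #217-344 .345-418
186 .140-200 .202-206 g207-210 W211-216[45.1, 36.5][45.0, 33.0] #218-344 .345-418
196 .140-207 W211-216[39.0, 36.9][38.9, 33.4] #218-343 .344-418
206 .140-207 g208-211 W212-217[32.8, 36.8][32.7, 33.2] #219-268 .269-291 #292-343 .344-418
216 .140-202 .204-208 g209-217 #218-271 .272-288 #289-342 .343-418

[... 275 characters left out ...]
-7.2, 35.1] #221-248 g249-311 #312-338 W341-349[-8.0, -42.5][-8.0, -48.2] .352-418
276 .140-192 #193-202 W205-215[-14.2, 44.5][-14.3, 37.5] #218-248 g249-310 #311-341 W344-354[-15.2, -44.7][-15.2, -51.8] #357-367 .368-418
286 .140-187 #188-198 W201-211[-21.5, 47.6][-21.6, 40.5] #214-249 g250-310 #311-345 W348-358[-22.5, -47.7][-22.6, -54.9] #361-371 .372-418
296 .140-182 #183-194 W197-208[-28.9, 50.8][-29.0, 43.0] #210-249 g250-309 #310-349 W352-362[-30.0, -50.8][-30.1, -58.0] #365-377 .378-418
306 .140-172 #173-197 W201-207[-36.5, 48.8][-36.5, 44.2] #209-249 g250-309 #310-350 W353-358[-37.6, -51.9][-37.7, -55.9] #361-386 .387-418
316 .140-164 #165-395 .396-418
326 #140-221 #224-335 #338-418
```

```bash
python3 -c "
from go import *
tgt('square',.012,-.0008,.040,ax=-.0015)
F=frame('square',HP['square'][1]);print('per mm norm units',F.T/150)"
```

```text
t 28.25 from [0.5709 0.0686 0.1131] turn [0.0009 0.0012 0.003 ] shift [ 0.0489  0.0212 -0.101 ]
per mm norm units [[ 0.006  -0.0007  0.0029]
 [ 0.0007  0.0066  0.    ]
 [-0.0029  0.0003  0.006 ]]
```

Call:
send_rows:
  moves: "0.001 0.001 0.003 0.025 0.021 -0.05 -1;0.001 0.001 0.003 0.049 0.021 -0.1 -1;0.001 0.001 0.003 0.049 0.021 -0.1 -1;0.001 0.001 0.003 0.049 0.021 -0.1 -1"

```text
time_s: 28.65
tool_pos: [0.5776, 0.0734, 0.097]
tcp_rot: [[0.894, -0.107, 0.435], [-0.096, -0.994, -0.047], [0.438, -0.0, -0.899]]
contact_force: [0.6, 0.5, -2.1]
width: 0.0484
grip_force: 63.8
```

```bash
python3 fc.py square; python3 snap.py s3; python3 runs.py square s3|head -20
```

```text
force in nest [-0.4171  0.5903 -2.1574] body mm [12.5  0.7 39.5] Rerr deg [0.0231 0.0512 0.1506] 28.65
28.65 [0.57764962 0.07341815 0.09701103] [[0.894, -0.1072, 0.435], [-0.0965, -0.9942, -0.0466], [0.4375, -0.0003, -0.8992]]
96 .140-284 g285-324 .325-418
106 .140-200 .202-207 W209-221[88.4, 37.7][88.5, 31.3] .223-347 W349-360[88.6, -31.9][88.7, -37.9] .361-418
116 .140-350 .358-418
126 .140-201 .203-366 .368-418
136 .140-208 g209-357 .358-365 .367-418
146 .140-202 .204-209 g210-216 W217-334[68.7, 34.9][68.9, -26.0] W338-341[68.9, -27.6][68.9, -29.6] g342-358 .359-364 .366-418
156 .140-209 g210-214 W215-353[63.5, 36.2][63.8, -36.2] g354-357 .358-363 .365-418
166 .140-203 .205-210 g211-214 W215-219[58.3, 36.5][58.3, 33.9] #221-338 W341-352[58.5, -29.8][58.5, -36.1] g353-356 .357-362 .364-418
176 .140-210 g211-215 #216-343 W345-350[53.1, -32.2][53.1, -35.4] g351-355 .356-361 .363-418
186 .140-204 .206-211 g212-216 #217-342 W344-350[47.7, -32.0][47.7, -35.8] g351-355 .356-360 .362-418
196 .140-211 g212-216 #217-342 W344-349[42.1, -32.4][42.1, -35.6] g350-354 .355-359 .361-418
206 .140-
[... 225 characters left out ...]
9-418
226 .140-213 g214-218 #219-247 g248-312 #313-340 g341-351 .352-356 .358-418
236 .140-207 .209-213 g214-219 #220-247 g248-311 #312-340 g341-350 .351-355 .357-418
246 .140-214 g215-219 #220-247 g248-311 #312-339 g340-349 .350-418
256 .140-208 .210-214 g215-220 #221-248 g249-311 #312-339 g340-348 .349-418
266 .140-207 W210-218[-0.4, 42.7][-0.4, 37.5] #221-248 g249-311 #312-338 W341-349[-0.1, -33.3][-0.1, -38.5] .351-418
276 .140-192 #193-202 W205-215[-6.9, 46.1][-6.9, 39.6] #218-248 g249-310 #311-342 W345-354[-6.6, -36.0][-6.6, -41.9] #357-367 .368-418
286 .140-187 #188-198 W201-211[-13.6, 48.9][-13.6, 42.4] #214-249 g250-310 #311-345 W348-358[-13.3, -38.2][-13.3, -44.7] #361-371 .372-418
```

Run:
```python
from go import *
s,c=pickle.load(open('s3.pkl','rb'));f=cv2.imread('pics/s3.png').astype(int)
p,R=s['tool_pos'],s['tcp_rot']
for dz in (0,-.006):
    H,y=HP['square'];F=frame('square',y);H=H+F@[0,0,dz]; o=[]
    for v in range(134,262,6):
        r=f[v]; sat=(r.max(1)-r.min(1))>60
        l=max(i for i in range(190,225) if sat[i]); q=min(i for i in range(335,375) if sat[i])
        a,b=[F.T@(onplane(c,u,v+.5,H,F[:,2])-H)*1e3 for u in (l+1,q)]; o.append(((a+b)/2)[:2].round(2).tolist()+[round(a[1]-b[1],1)])
    o=np.array(o);print(dz,np.polyfit(o[:,0],o[:,1],1),o[::3].tolist())
    # body centreline (col 279.9) in nest y at its top height
    hb=(F.T@(p+R@[0,0,-U]-H))[2]+.026
    print([ (F.T@(onplane(c,280.2,v+.5,H+F@[0,0,hb],F[:,2])-H)*1e3)[:2].round(2).tolist() for v in (190,250)])
# stop lower edge rows
for u in (222,240,260,280,300,320,338): 
    col=f[140:175,u].min(1); print(u,140+int(np.argmax(np.diff(col)>40)) ,140+int(np.argmin(np.diff(col))),end='; ')
```

```text
0 [0.0033 0.502 ] [[73.52, 6.5, 69.0], [63.64, -0.19, 83.6], [53.4, 0.02, 83.3], [42.81, 0.24, 83.0], [31.85, 0.17, 83.2], [20.49, 0.39, 82.9], [8.72, 0.93, 83.2], [-3.49, 1.81, 85.4]]
[[59.09, 2.21], [34.23, 2.12]]
-0.006 [0.0034 0.4537] [[72.94, 6.64, 71.2], [62.74, -0.27, 86.2], [52.18, -0.05, 85.9], [41.25, 0.17, 85.6], [29.93, 0.1, 85.9], [18.21, 0.33, 85.6], [6.06, 0.89, 85.9], [-6.54, 1.79, 88.1]]
[[59.09, 2.21], [34.23, 2.12]]
222 140 164; 240 140 158; 260 140 158; 280 140 158; 300 140 158; 320 140 158; 338 140 164;
```

```bash
sed -i "s/\[.5735,.0731,.077\]),-.11)/[.5735,.0731,.077]),-.117)/" go.py; python3 -c "
from go import *
tgt('square',.012,-.0008,.019,ax=-.0015)"
```

```text
t 28.7 from [0.5778 0.0735 0.0973] turn [-0.0001 -0.0001 -0.0031] shift [ 0.0635 -0.019  -0.1214]
```

Call:
send_rows:
  moves: "0 0 -0.003 0.02 -0.01 -0.04 -1;0 0 -0.003 0.045 -0.019 -0.08 -1;0 0 -0.003 0.063 -0.019 -0.12 -1;0 0 -0.003 0.063 -0.019 -0.12 -1;0 0 -0.003 0.063 -0.019 -0.12 -1"

```text
time_s: 29.2
tool_pos: [0.5872, 0.0706, 0.0787]
tcp_rot: [[0.893, -0.116, 0.434], [-0.105, -0.993, -0.051], [0.437, -0.0, -0.899]]
contact_force: [-0.6, 0.9, -1.4]
width: 0.0487
grip_force: 63.8
```

```bash
python3 fc.py square; python3 snap.py s4; python3 runs.py square s4|head -18;python3 -c "
from go import *
tgt('square',-.003,-.0008,.019,ax=-.0015)"
```

```text
force in nest [-1.2563  0.7914 -0.9258] body mm [13.3 -0.8 18.7] Rerr deg [0.0231 0.0777 0.0155] 29.2
29.2 [0.58719173 0.07064332 0.07868616] [[0.8933, -0.1165, 0.4342], [-0.1049, -0.9932, -0.0507], [0.4371, -0.0002, -0.8994]]
96 .140-188 g189-221 .222-418
106 .140-186 .188-195 W197-209[89.7, 37.0][89.7, 31.3] .210-351 W353-363[89.7, -31.3][89.7, -36.2] .365-373 .375-418
116 .140-187 .189-197 W199-207[85.5, 36.4][85.5, 32.4] .209-350 W352-363[85.5, -31.2][85.5, -36.5] .365-372 .374-418
126 .140-371 .373-418
136 .140-188 .190-418
146 .140-189 .191-196 g197-363 .364-418
156 .140-197 g198-202 W203-355[67.8, 35.9][67.8, -34.2] g356-363 .364-418
166 .140-197 g198-202 W203-219[63.1, 36.2][63.1, 28.3] #221-338 W341-357[63.2, -27.6][63.2, -35.5] g358-362 .363-418
176 .140-191 .193-198 g199-202 W203-215[58.4, 36.5][58.4, 30.5] #217-343 W345-356[58.5, -29.8][58.5, -35.4] g357-361 .362-418
186 .140-192 .194-199 g200-203 W204-216[53.6, 36.4][53.6, 30.3] #218-342 W345-355[53.7, -30.1][53.7, -35.3] g356-360 .361-366 .368-418
196 .140-199 g200-204 W205-216[48.7, 36.3][48.7, 30.6] #218-342 W344-355[
[... 264 characters left out ...]
0-271 .272-288 #289-340 W343-353[38.7, -30.0][38.7, -35.4] g354-357 .358-363 .365-418
226 .140-195 .197-201 g202-206 W207-218[33.4, 36.4][33.4, 30.5] #220-247 g248-312 #313-340 W342-352[33.5, -29.8][33.5, -35.2] g353-356 .357-362 .364-418
236 .140-202 g203-218 #219-247 g248-312 #313-341 g342-356 .357-361 .363-418
246 .140-203 g204-219 #220-247 g248-311 #312-339 g340-355 .356-360 .362-418
256 .140-197 .199-203 g204-220 #221-248 g249-311 #312-338 g339-354 .355-418
266 .140-198 .200-204 g205-208 W209-218[11.5, 36.8][11.5, 31.7] #221-248 g249-310 #311-338 W341-350[11.6, -30.6][11.6, -35.7] .354-418
t 29.25 from [0.5873 0.0707 0.079 ] turn [-0.0002 -0.0002 -0.0001] shift [-0.0892  0.0103 -0.0436]
```

Aligned: rails mid col 279.5, body mid col ~280. Now push back.

Call:
send_rows:
  moves: "0 0 0 -0.03 0.003 -0.015 -1;0 0 0 -0.06 0.007 -0.03 -1;0 0 0 -0.09 0.01 -0.044 -1;0 0 0 -0.1 0.01 -0.049 -1;0 0 0 -0.1 0.01 -0.049 -1"

```text
time_s: 29.75
tool_pos: [0.5754, 0.0723, 0.0742]
tcp_rot: [[0.89, -0.116, 0.442], [-0.104, -0.993, -0.05], [0.445, -0.001, -0.896]]
contact_force: [6.6, -1.8, -2.1]
width: 0.0487
grip_force: 63.6
```

```bash
python3 fc.py square; python3 snap.py s5; python3 runs.py square s5|head -18;python3 -c "
from go import *
s,c=pickle.load(open('s5.pkl','rb')); f=cv2.imread('pics/s5.png').astype(int)
for u in (230,255,280,305,330): print(u,f[120:172:2,u].max(1).tolist())
H,y=HP['square'];F=frame('square',y)
print('pred stop edge row',proj(c,H+F@[.055,0,.014]))"
```

```text
force in nest [ 5.1279 -1.0124 -4.8633] body mm [ 0.4 -0.6 19.9] Rerr deg [ 0.0368 -0.4105  0.0689] 29.75
29.75 [0.57544907 0.07229257 0.07416746] [[0.8896, -0.1155, 0.4419], [-0.1041, -0.9933, -0.0501], [0.4447, -0.0015, -0.8957]]
96 .140-418
106 .140-418
116 .140-188 .190-195 g196-365 .366-372 .374-418
126 .140-189 .191-196 g197-209 W210-227[68.2, 32.4][68.2, 24.3] g236-241 g243-365 .366-371 .373-418
136 .140-196 g197-202 W203-359[63.8, 35.9][63.9, -35.5] g360-364 .365-370 .372-418
146 .140-190 .192-197 g198-202 W203-358[59.3, 36.2][59.4, -35.4] g359-363 .364-369 .371-418
156 .140-191 .193-198 g199-362 .363-368 .370-418
166 .140-198 g199-203 W204-219[50.0, 36.4][50.0, 28.9] #221-338 W341-356[50.1, -27.7][50.1, -35.1] g357-361 .362-367 .369-418
176 .140-192 .194-199 g200-203 W204-215[45.3, 36.7][45.3, 31.0] #217-343 W345-356[45.4, -29.8][45.4, -35.5] g357-360 .361-418
186 .140-193 .195-200 g201-205 W206-215[40.4, 36.1][40.4, 31.3] #218-343 W345-354[40.5, -30.1][40.5, -34.9] g355-360 .361-418
196 .140-200 g201-205 W206-216[35.5, 36.4][35.5, 31.1] #218-342 W344-354[35.6, -29.9][35.6, 
[... 632 characters left out ...]
3 .354-358 .360-418
230 [203, 204, 205, 228, 254, 255, 255, 255, 255, 255, 255, 255, 255, 255, 255, 255, 249, 154, 117, 62, 39, 40, 36, 38, 42, 51]
255 [206, 205, 206, 221, 253, 255, 255, 255, 255, 255, 255, 255, 255, 255, 255, 255, 252, 163, 122, 67, 39, 40, 36, 41, 50, 54]
280 [205, 204, 205, 217, 252, 255, 255, 255, 255, 255, 255, 255, 255, 255, 255, 255, 253, 177, 120, 69, 36, 36, 40, 38, 46, 49]
305 [206, 205, 205, 212, 251, 255, 255, 255, 255, 255, 255, 255, 255, 255, 255, 255, 254, 200, 125, 68, 36, 38, 40, 38, 48, 52]
330 [204, 205, 200, 208, 248, 255, 255, 255, 255, 255, 255, 255, 255, 255, 255, 255, 254, 218, 124, 81, 39, 36, 37, 39, 45, 51]
pred stop edge row [[281.8389 155.9323]]
```

Stop edge is at row ~154, so home x ≈ +0.7; nose clearance is about 2 mm. I'll push 2.5 mm more, then descend.

```bash
python3 -c "
from go import *
tgt('square',-.0035,-.0008,.019,ax=-.0015);tgt('square',-.0035,-.0008,.007,ax=-.0015)"
```

```text
t 29.8 from [0.5756 0.0723 0.0743] turn [-0.0002  0.0024 -0.0004] shift [-0.0143  0.0003 -0.0135]
t 29.8 from [0.5756 0.0723 0.0743] turn [-0.0002  0.0024 -0.0004] shift [ 0.0205 -0.0038 -0.0854]
```

Call:
send_rows:
  moves: "0 0.002 0 -0.015 0 -0.013 -1;0 0.002 0 -0.015 0 -0.013 -1;0 0.002 0 -0.003 -0.001 -0.037 -1;0 0.002 0 0.008 -0.002 -0.061 -1;0 0.002 0 0.02 -0.004 -0.085 -1;0 0.002 0 0.02 -0.004 -0.085 -1"

```text
time_s: 30.4
tool_pos: [0.5767, 0.0718, 0.0594]
tcp_rot: [[0.895, -0.116, 0.431], [-0.105, -0.993, -0.05], [0.434, -0.001, -0.901]]
contact_force: [5.4, -0.9, 3.2]
width: 0.0485
grip_force: 64.2
```

```bash
python3 fc.py square; python3 -c "
from go import *
tgt('square',-.0035,-.0008,.000,ax=-.0015)"
```

```text
force in nest [ 6.3245 -0.3011  0.4706] body mm [-4.6 -1.   6. ] Rerr deg [0.06   0.2514 0.0145] 30.4
t 30.4 from [0.5767 0.0718 0.0594] turn [-0.0003 -0.0014 -0.0001] shift [ 0.034  -0.003  -0.0281]
```

Call:
send_rows:
  moves: "0 -0.001 0 0.015 -0.001 -0.012 -1;0 -0.001 0 0.026 -0.002 -0.022 -1;0 -0.001 0 0.034 -0.003 -0.028 -1;0 -0.001 0 0.034 -0.003 -0.028 -1"

```text
time_s: 30.8
tool_pos: [0.5807, 0.0711, 0.0547]
tcp_rot: [[0.894, -0.117, 0.432], [-0.105, -0.993, -0.051], [0.435, -0.0, -0.9]]
contact_force: [5.0, -0.7, 3.2]
width: 0.0488
grip_force: 64.2
```

```bash
python3 fc.py square
```

```text
force in nest [ 5.9593 -0.1425  0.6422] body mm [-3.1 -1.2  0.1] Rerr deg [0.0289 0.2022 0.0106] 30.8
```

No contact yet, so I'll continue down along the normal in small steps.

Call:
send_rows:
  moves: "0 -0.001 0 0.006 0 -0.012 -1;0 -0.001 0 0.009 -0.001 -0.018 -1;0 -0.001 0 0.009 -0.001 -0.018 -1;0 -0.001 0 0.009 -0.001 -0.018 -1"

```text
time_s: 31.2
tool_pos: [0.5818, 0.071, 0.0521]
tcp_rot: [[0.893, -0.117, 0.435], [-0.105, -0.993, -0.051], [0.438, -0.0, -0.899]]
contact_force: [5.7, -1.0, 2.6]
width: 0.0483
grip_force: 64.2
```

```bash
python3 fc.py square
```

```text
force in nest [ 6.3111 -0.3573 -0.1864] body mm [-3.3 -1.2 -2.7] Rerr deg [0.0291 0.0284 0.0129] 31.2
```

Call:
send_rows:
  moves: "0 0 0 0.006 -0.001 -0.012 -1;0 0 0 0.009 -0.001 -0.018 -1;0 0 0 0.009 -0.001 -0.018 -1;0 0 0 0.009 -0.001 -0.018 -1"

```text
time_s: 31.6
tool_pos: [0.5821, 0.0709, 0.0515]
tcp_rot: [[0.892, -0.116, 0.436], [-0.105, -0.993, -0.051], [0.439, -0.0, -0.898]]
contact_force: [-8.8, 1.5, 23.7]
width: 0.0491
grip_force: 67.0
```

```bash
python3 fc.py square
```

```text
force in nest [ 2.3487  0.4505 25.171 ] body mm [-3.2 -1.2 -3.5] Rerr deg [ 0.0064 -0.0481  0.0223] 31.6
```

Contact at 25 N. Ease and slide up-slope.

Call:
send_rows:
  moves: "0 0 0 -0.004 0 0.009 -1;0 0 0 0.006 -0.001 0.014 -1;0 0 0 0.015 -0.002 0.019 -1;0 0 0 0.02 -0.003 0.022 -1;0 0 0 0.02 -0.003 0.022 -1;0 0 0 0.02 -0.003 0.022 -1"

```text
time_s: 32.2
tool_pos: [0.5819, 0.0709, 0.0514]
tcp_rot: [[0.896, -0.117, 0.429], [-0.105, -0.993, -0.051], [0.432, 0.0, -0.902]]
contact_force: [-9.3, 5.3, 13.3]
width: 0.0482
grip_force: 66.0
```

```bash
python3 fc.py square
```

```text
force in nest [-3.0292  4.1736 16.2517] body mm [-3.3 -1.2 -3.4] Rerr deg [ 0.0406  0.4054 -0.0158] 32.2
```

Call:
send_rows:
  moves: "0 0 0 -0.002 0 0.005 -1;0 0 0 -0.002 0 0.008 -1;0 0 0 -0.002 0 0.008 -1;0 0 0 0.004 0 0.011 -1;0 0 0 0.004 0 0.011 -1;0 0 0 0.004 0 0.011 -1"

```text
time_s: 32.8
tool_pos: [0.5845, 0.0705, 0.0529]
tcp_rot: [[0.895, -0.117, 0.431], [-0.105, -0.993, -0.051], [0.434, -0.0, -0.901]]
contact_force: [-1.0, 6.0, -1.1]
width: 0.0488
grip_force: 64.0
```

```bash
python3 fc.py square
```

```text
force in nest [-1.9999  5.8497 -0.2574] body mm [-0.3 -1.3 -3.3] Rerr deg [ 0.0343  0.2854 -0.0064] 32.8
```

Call:
send_rows:
  moves: "0 0 0 0.002 0.003 -0.003 -1;0 0 0 0.002 0.003 -0.003 -1;0 0 0 0.002 0.003 -0.003 1;0 0 0 0.002 0.003 -0.003 1;0 0 0 0.002 0.003 -0.003 1;0 0 0 0.002 0.003 -0.003 1;0 0 0 0.002 0.003 -0.003 1;0 0 0 0.002 0.003 -0.003 1;0 0 0 -0.065 0.008 0.13 1;0 0 0 -0.13 0.015 0.27 1;0 0 0 -0.13 0.015 0.27 1;0 0 0 -0.13 0.015 0.27 1"

```text
time_s: 34.0
tool_pos: [0.5675, 0.0727, 0.0954]
tcp_rot: [[0.892, -0.116, 0.436], [-0.105, -0.993, -0.051], [0.439, -0.001, -0.898]]
contact_force: [-0.5, -0.2, 0.4]
width: 0.0852
grip_force: 0.0
```

```bash
python3 fc.py square; python3 snap.py s6; python3 runs.py square s6 -.0033; python3 -c "
from go import *
s,c=pickle.load(open('s6.pkl','rb')); f=cv2.imread('pics/s6.png').astype(int)
for u in (245,262,280,298,312): print(u,f[110:172:2,u].max(1).tolist())
H,y=HP['square'];F=frame('square',y);H=H+F@[0,0,-.0033]
print('stop/nose top row',proj(c,np.array([H+F@[.055,0,.014],H+F@[.0557,0,.014],H+F@[.0557,0,.026],H+F@[.0537,0,.026]])).round(1).tolist())"
```

```text
force in nest [-0.2545 -0.2122  0.5511] body mm [ 2.7 -1.2 42.4] Rerr deg [ 0.0312 -0.0497  0.0192] 34.0
34.0 [0.5674916  0.07266203 0.09541617] [[0.8923, -0.1164, 0.4362], [-0.1049, -0.9932, -0.0505], [0.4391, -0.0006, -0.8984]]
96 .140-207 g208-214 .215-343 W346-352[83.7, -33.5][83.7, -37.0] .354-362 .364-418
106 .140-196 .198-418
116 .140-197 .199-418
126 .140-204 g205-354 .355-360 .362-418
136 .140-198 .200-205 g206-210 W211-347[63.6, 36.9][63.6, -35.8] g348-353 .354-359 .361-418
146 .140-199 .201-205 g206-211 W212-347[58.3, 36.7][58.4, -36.1] g348-352 .353-358 .360-418
156 .140-206 g207-211 W212-228[52.9, 37.0][53.0, 27.8] g229-233 #234-326 W330-344[53.0, -26.7][53.0, -34.8] g345-352 .353-357 .359-418
166 .140-200 .202-207 g208-212 W213-229[47.5, 36.8][47.5, 27.5] #232-327 W329-345[47.5, -26.4][47.6, -35.7] g346-351 .352-418
176 .140-207 g208-212 W213-229[41.9, 37.1][41.9, 27.8] #233-326 W329-345[42.0, -26.7][42.0, -36.0] g346-350 .351-356 .358-418
186 .140-208 g209-213 W214-230[36.3, 36.9][36.3, 27.5] #233-271 .272-288 #289-326 W328-344[36.3, -26.4][36.3, -35.8] g345-349 .350-3
[... 1902 characters left out ...]
, 49, 47, 48]
262 [254, 254, 254, 243, 190, 197, 199, 198, 197, 240, 255, 255, 255, 255, 255, 255, 255, 255, 255, 255, 251, 136, 37, 43, 47, 45, 46, 44, 48, 47, 47]
280 [254, 254, 254, 246, 190, 196, 199, 199, 198, 234, 254, 255, 255, 255, 255, 255, 255, 255, 255, 255, 253, 147, 39, 44, 50, 49, 43, 47, 46, 47, 49]
298 [254, 254, 254, 250, 192, 197, 195, 199, 198, 232, 254, 255, 255, 255, 255, 255, 255, 255, 255, 255, 254, 168, 39, 38, 47, 46, 42, 46, 44, 47, 46]
312 [254, 254, 254, 251, 197, 196, 194, 194, 198, 227, 254, 255, 255, 255, 255, 255, 255, 255, 255, 255, 254, 179, 45, 43, 49, 47, 47, 43, 47, 44, 50]
stop/nose top row [[280.5, 152.7], [280.5, 151.4], [280.5, 154.9], [280.5, 158.9]]
```

No gap at the stop (white goes straight to black at row 152), and the body is centred between the rails. I'll press the tail half as before.

Call:
send_rows:
  moves: "0 0 0 -0.1 0.012 -0.05 -1;0 0 0 -0.1 0.012 -0.05 -1;0 0 0 -0.1 0.012 -0.05 -1;0 0 0 -0.1 0.012 -0.05 -1;0 0 0 -0.1 0.012 -0.05 -1;0 0 0 -0.1 0.012 -0.05 -1;0 0 0 -0.07 0.009 -0.12 -1;0 0 0 -0.042 0.006 -0.183 -1;0 0 0 -0.037 0.006 -0.192 -1;0 0 0 -0.033 0.005 -0.201 -1;0 0 0 -0.033 0.005 -0.201 -1"

```text
time_s: 35.15
tool_pos: [0.5621, 0.0733, 0.0644]
tcp_rot: [[0.893, -0.116, 0.434], [-0.105, -0.993, -0.051], [0.437, -0.0, -0.899]]
contact_force: [0.1, -0.5, 0.8]
width: -0.0001
grip_force: 0.0
```

```bash
python3 fc.py square
```

```text
force in nest [ 0.5165 -0.485   0.6353] body mm [-15.7  -1.1  17. ] Rerr deg [0.0248 0.0649 0.0145] 35.15
```

Call:
send_rows:
  moves: "0 0 0 0.003 0 -0.006 -1;0 0 0 0.006 -0.001 -0.012 -1;0 0 0 0.008 -0.001 -0.017 -1;0 0 0 0.008 -0.001 -0.017 -1;0 0 0 0.008 -0.001 -0.017 -1"

```text
time_s: 35.65
tool_pos: [0.5631, 0.0735, 0.0641]
tcp_rot: [[0.892, -0.116, 0.437], [-0.105, -0.993, -0.05], [0.44, -0.001, -0.898]]
contact_force: [-9.6, 2.0, 15.0]
width: 0.0001
grip_force: 9.0
```

```bash
python3 fc.py square
```

```text
force in nest [-2.156   0.8575 17.766 ] body mm [-15.1  -0.9  16.2] Rerr deg [ 0.0351 -0.0837  0.0208] 35.65
```

Fully seated. I'll lift well clear and take the last look.

Call:
send_rows:
  moves: "0 0 0 -0.1 0.01 0.2 -1;0 0 0 -0.4 0 0.6 -1;0 0 0 -0.9 -0.3 1 -1;0 0 0 -0.9 -0.6 1 -1;0 0 0 -0.9 -1 1 -1;0 0 0 -0.9 -1 1 -1;0 0 0 -0.9 -1 1 -1;0 0 0 -0.9 -1 1 -1"

```text
time_s: 36.45
tool_pos: [0.4285, -0.0798, 0.2138]
tcp_rot: [[0.891, -0.123, 0.437], [-0.11, -0.992, -0.055], [0.441, 0.001, -0.898]]
contact_force: [-0.1, -0.0, -0.1]
width: -0.0
grip_force: 0.0
```

Run:
```python
from h import *
a=grab_frame("side");b=grab_frame("top")
A=cv2.resize(a[180:350,70:280],None,fx=2.0,fy=2.0,interpolation=cv2.INTER_CUBIC)
B=cv2.resize(b[90:290,60:280],None,fx=1.7,fy=1.7,interpolation=cv2.INTER_CUBIC)
o=np.zeros((max(len(A),len(B)),A.shape[1]+B.shape[1],3),np.uint8);o[:len(A),:A.shape[1]]=A;o[:len(B),A.shape[1]:]=B
cv2.imwrite("pics/fin.png",o);print(o.shape)
```

```text
(340, 794, 3)
```

View pics/fin.png

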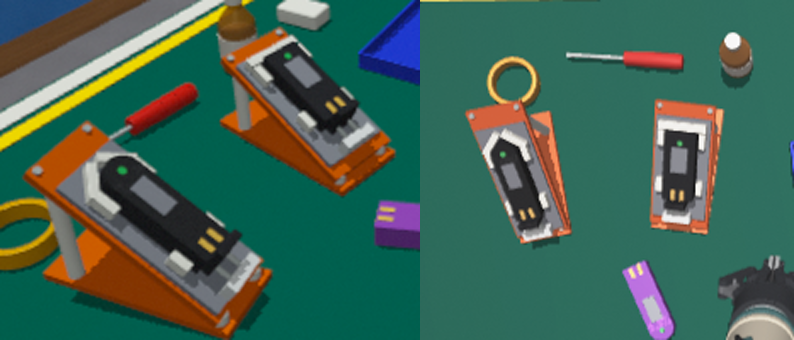

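The last picture shows both bodies flat in their own nests, noses at the stops and tails at the jaws, with the bystanders untouched. I'll hand in.

```bash
python3 -c "
from cell import ticket; print(ticket.sign_off())"
```

```text
the job is handed in; nothing more can be done
None
```

Both bodies are in their matching nests, noses at the stops and tails at the spring jaws, pressed flat and clear of the robot; the job was handed in at about 36.5 s of the 72 s limit, and no verdict came back.

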